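# Decant a tumbler of nuts through a funnel and hold it tipped out

## Task

Draw the tumbler with the nuts in it up out of the rack and pour all of its nuts through the funnel into the glass jar, leaving the jar standing where it is and the funnel seated in its neck. Finish while still holding the emptied tumbler in the gripper, tipped with its mouth pointing downwards just above the funnel and touching nothing else; do not put it down or let go of it. Leave the other tumblers and everything else on the bench where they are.

Things in the scene. Friction and masses are not known exactly. Their poses are not given: they have to be found in the camera images.
- tumbler: the steel tumbler that holds the five nuts: straight round cup, 58 mm outside diameter, 105 mm tall, walls 2 mm, about 140 g, standing upright in one of the rack's three holes (any of them). Origin: centre of its underside; z runs up its axis to the mouth. Its lower 48 mm are inside the rack, so 57 mm stand clear above the rack's top plate. Smooth inside: the nuts roll out once it is tipped past level, and 20 degrees or more beyond level empties it
- tumbler_mouth (a point): centre of that tumbler's open mouth, on its axis 105 mm above its underside
- rack: steel rack, fixed to the bench, 94 x 326 mm, 60 mm tall, long side along its own y. Its top plate has three round 62 mm holes in a row, at its own y = +112, 0 and -112 mm; each tumbler stands on the bottom shelf, 12 mm above the bench, so the mouths are 117 mm above the bench. Origin: centre of its foot, on the bench
- tumbler_b: second tumbler, same as the first but empty, standing in another hole of the rack; leave it there
- tumbler_c: third tumbler, same and empty, standing in the remaining hole; leave it there
- nut0: one of the five round brown nuts in their shells, 20 mm across, about 10 g, rolling freely; at the start loose in the bottom of the tumbler. Origin: its centre
- nut1: one of the five round brown nuts in their shells, 20 mm across, about 10 g, rolling freely; at the start loose in the bottom of the tumbler. Origin: its centre
- nut2: one of the five round brown nuts in their shells, 20 mm across, about 10 g, rolling freely; at the start loose in the bottom of the tumbler. Origin: its centre
- nut3: one of the five round brown nuts in their shells, 20 mm across, about 10 g, rolling freely; at the start loose in the bottom of the tumbler. Origin: its centre
- nut4: one of the five round brown nuts in their shells, 20 mm across, about 10 g, rolling freely; at the start loose in the bottom of the tumbler. Origin: its centre
- jar: clear glass jar standing loose on the bench, 68 mm outside diameter, 110 mm tall, open neck 61 mm outside and 54 mm inside, floor 6 mm thick, about 300 g. Origin: centre of its underside; z up
- funnel: wide steel funnel sitting loose in the jar's neck: spout 32 mm long (bore about 43 mm at its lower end, 46 mm at the throat) below a shoulder that rests on the jar's rim, cone opening to a 124 mm wide mouth 56 mm above the jar's rim, about 130 g. Origin: centre of the spout's lower end, 78 mm above the jar's underside; z up
- funnel_mouth (a point): centre of the funnel's wide mouth, level with its rim: 166 mm above the bench
- spatula: spatula lying flat between robot and rack, 250 mm long, 50 mm wide; leave it
- jar_lid: the jar's steel screw lid lying on the bench, 68 mm across, 16 mm high; leave it
- whisk: steel balloon whisk lying on the bench beyond the jar, to the robot's right, about 270 mm long; leave it
- ramekin: small empty white baking dish behind the gap between rack and jar, 68 mm across, 40 mm tall; leave it
Things that resemble listed ones, but are neither listed nor needed, are in the scene too. Leave any blue look-alike of the tumbler alone.

How it is judged:
On the way, in this order (a step that is already met when the one before it is completed fails the run):
1. the tumbler has been drawn up clear of the rack, upright, with all five nuts still in it (height (world z) of tumbler above 0.075 m and angle between tumbler's own z axis and vertical below 0.7 rad and z of nut0 in the frame of tumbler between 0 and 0.095 m and distance between each of nut0, nut1, nut2, nut3, nut4 and tumbler below 0.1 m and z of nut1 in the frame of tumbler between 0 and 0.095 m and z of nut2 in the frame of tumbler between 0 and 0.095 m and z of nut3 in the frame of tumbler between 0 and 0.095 m and z of nut4 in the frame of tumbler between 0 and 0.095 m), for 0.1 s.
2. the tumbler is tipped with its mouth past level over the funnel (angle between tumbler's own z axis and vertical above 1.6 rad and horizontal distance between tumbler_mouth and funnel_mouth below 0.075 m and height (world z) of tumbler_mouth between 0.168 and 0.29 m), for 0.1 s.
At the end, for the whole second after the job is handed in: All five nuts in the jar; jar upright, within 50 mm of its start, funnel seated upright in it; the fingers hold the tumbler tipped over 92 degrees from upright, its mouth's centre up to 124 mm above the funnel's rim and within 75 mm of its axis, touching no rack, funnel or jar (all of step 2 and z of nut0 in the frame of jar between 0 and 0.085 m and horizontal distance between each of nut0, nut1, nut2, nut3, nut4 and jar below 0.03 m and z of nut1 in the frame of jar between 0 and 0.085 m and z of nut2 in the frame of jar between 0 and 0.085 m and z of nut3 in the frame of jar between 0 and 0.085 m and z of nut4 in the frame of jar between 0 and 0.085 m and angle between jar's own z axis and vertical below 0.1 rad and height (world z) of jar below 0.01 m and distance of jar from where it was at the start of the episode below 0.05 m and angle between funnel's own z axis and vertical below 0.12 rad and horizontal distance between funnel and jar below 0.012 m and z of funnel in the frame of jar below 0.085 m and contact force between tumbler and the fingers above 1 N and contact force between tumbler and rack below 0.2 N and contact force between tumbler and funnel below 0.2 N and contact force between tumbler and jar below 0.2 N); the arm keeps its last pose, push and grip.
It fails at once if another tumbler, the spatula, lid, whisk or ramekin is pushed more than 30 mm from its place (distance of any of tumbler_b, tumbler_c, spatula, jar_lid, whisk, ramekin from where it was at the start of the episode above 0.03 m).
It fails at once if the jar is tipped over (angle between jar's own z axis and vertical above 0.5 rad).
It also fails if it takes over 48 s, if anything falls off the work surface, if the arm or the gripper's body presses on something with over 40 N, if the wrist force passes 120 N, or if a joint passes its speed limit or range.

## Robot

A 6-joint arm with a two-finger parallel gripper is mounted at the origin on the work surface. World frame = base frame: x ahead of the robot, y to its left, z up, the work surface at z = 0. Lengths are in m, angles in rad, forces in N, time in s.
With the tool pointing down it reaches from about 0.375 to 0.975 m from the base axis. Payload 3.8 kg.
Tool frame: the origin (TCP) lies at the very end of the fingers, on their centre line; the grasp point (between the pads) lies 19 mm behind it; z points along the fingers, y is the direction in which the jaws open and shut (so a half turn about z gives the same grasp; the last joint's range is limited). The gripper opens to 85 mm and grips with 20 to 120 N. Pads are 22 mm wide; open, the fingers measure 114 mm over their backs; the gripper's body (76 mm by 85 mm) begins 54 mm behind the grasp point. The pads swing forward as they close: fully open they stand 13 mm farther back than shut.
Start: joints at [1.098, 0.264, 1.604, -0, 1.274, -0.037], TCP at [0.285, 0.612, 0.2] pointing down, gripper open.
Joint ranges: [-2.63, 2.63], [-0.94, 2.18], [0.31, 2.57], [-1.31, 4.45], [0, 2.66], [-2.55, 2.55]. Speed limits (rad/s): [2.57, 2.57, 3.14, 3.14, 3.14, 3.14].

## Interface

Orientations are given as a rotation vector (axis times angle).
In Python, from workcell import bot, read_camera, finish_job gives the robot as it stands. The module is installed in compiled form; this text tells all that it offers.
- The arm moves only by the tool servo_tool, never from a script. Its argument "targets" is text: rows parted by semicolons, each of 7 numbers parted by spaces: the turn, a rotation vector about the tool's x, y, z in rad, then the shift along the tool's x, y, z in mm, then the finger opening in mm, from 0 to 85.4. In form: wx wy wz x y z gripper; .... A call has 1 to 8 rows; each row shifts and turns the pose as measured when the row begins, along the tool's axes as they then stand; what a row does not reach is not made up. A row lasts 1/12 s, in which the tool goes at most 41.7 mm and 7.16 degrees, less where a joint would pass 70% of its speed; a pose out of reach is approached as far as the arm can. A call is refused whole if a number of a shift passes 41.7 or a number of a turn 0.125, either way. A call with a gripper value outside its range is refused whole. The fingers move at their own pace and stop on an object; "newtons" is the grip in N (left out, the last holds). Time passes only in rows, so rows that do not move let the fingers close. It gives the time, the measured TCP pose, the force and the opening at its end, in the units of the state.
- bot.read_state(): the state, without advancing time (a new reading comes with each control period).
- read_camera(name): name is "side" or "top"; returns a dict with "image" (400x640x3 uint8, red, green, blue), "mtx" (3x3 intrinsics, pixels), "k1" (the pictures are not rectified: a ray, as slopes to the right and down, at radius r is drawn at 1 + k1 r^2 times it, then the intrinsics apply), "eye" and "orientation" of the camera in the world. Camera axes: x right, y up, looking along -z (the intrinsics and any distortion apply to the point x, -y, -z); pixel columns grow to the right and rows downward; lengths in m; the calibration is good to about 2 mm. A picture is of the moment at which its call begins. There is no depth.
- finish_job(): hands the job in, once; it reports no verdict.
The state is a dict: "time": time; "q": joint angles; "joint_vel": joint speeds; "joint_torque": joint torques, N m; "tool_pos": TCP position; "tcp_rot": TCP orientation; "wrist_force": force on the tool from outside, world axes, zero at the start; "torque": the same for the moment, N m; "width": opening from 0.0 (shut) to 1.0 (fully open).
Only numpy, scipy, OpenCV 4.12 (cv2) and the standard library are available. Lean on these libraries where they do the work, as an engineer would, in place of code of your own. Each camera call takes 0.05 s, during which the arm holds its last target.

## Working session

There is one attempt and no reset: what is moved stays moved. The work goes in short steps, Python scripts to look and compute and a tool call to move; the robot and the scene stay as the last step left them, time stands still between calls to the robot, and variables do not carry over. Pictures are saved under pics/ and viewed, and the job is handed in when it is done.

Besides the shell and the picture viewer there is one more tool, called by a JSON object that holds its "name" and its "arguments", one argument or row to a line. servo_tool: Moves the arm, as the interface text tells. Its arguments: {"type":"object","properties":{"targets":{"type":"string"},"newtons":{"type":"number"}},"required":["targets"]}

```bash
mkdir -p pics; python3 - <<'E'
from workcell import bot, read_camera
import cv2,pickle
print(bot.read_state())
for n in("side","top"):
    d=read_camera(n); pickle.dump(d,open(f"pics/{n}0.pkl","wb"))
    cv2.imwrite(f"pics/{n}0.png",d["image"][:,:,::-1])
    print(n,d["mtx"],d["k1"],d["eye"],d["orientation"])
E
```

```text
{'time': 0.0, 'q': array([ 1.09812519e+00,  2.64758629e-01,  1.60538487e+00, -3.55271654e-05,
        1.27373245e+00, -3.69052115e-02]), 'joint_vel': array([ 3.36045799e-04, -1.09210836e-03, -4.24995392e-05,  4.44878434e-04,
        2.31900190e-04, -2.39296540e-04]), 'joint_torque': array([-1.18496168e-04, -5.15123677e+01, -3.67306530e+01, -1.83762777e-04,
        1.30942982e-02, -2.56528648e-05]), 'tool_pos': array([0.28456436, 0.61118213, 0.19915258]), 'tcp_rot': array([-0.67896277, -3.06678867,  0.00348365]), 'wrist_force': array([ 0.18820043,  0.20405302, -0.5774491 ]), 'torque': array([-0.0643027 , -0.0452969 ,  0.06231231]), 'width': 1.0028755178807636}
side [[446.95231781   0.         331.33001006]
 [  0.         446.95231781 184.63266909]
 [  0.           0.           1.        ]] -0.0846115309897312 [0.39101555 0.70955835 0.97662134] [ 0.10478414 -1.07970098 -2.80922898]
top [[362.87816165   0.         318.7590297 ]
 [  0.         362.87816165 194.59220489]
 [  0.           0.           1.        ]] -0.035795411619522835 [ 0.41641524 -0.0841046   1.13169889] [ 0.10018217 -0.08207752 -1.58354116]
```

```bash
ls .
```

```text
pics
```

View pics/side0.png

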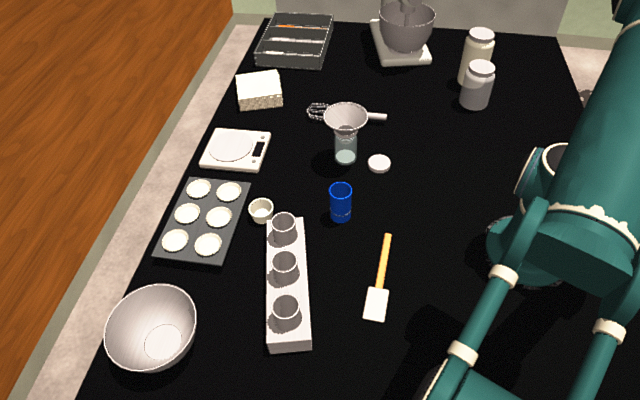

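View pics/top0.png

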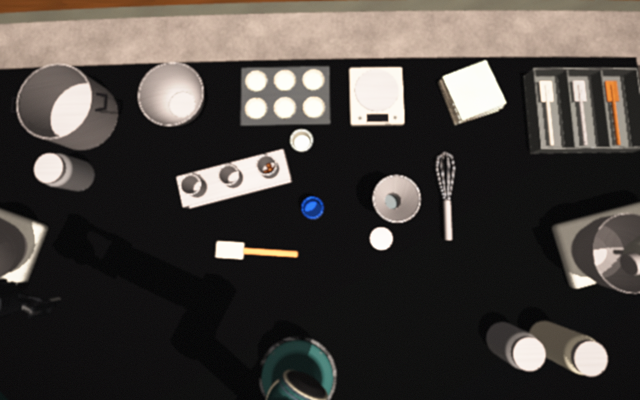

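```bash
python3 - <<'E'
import pickle,cv2
d=pickle.load(open("pics/top0.pkl","rb"))["image"][:,:,::-1]
cv2.imwrite("pics/topz.png",cv2.resize(d[120:270,170:430],None,fx=3,fy=3,interpolation=cv2.INTER_CUBIC))
d=pickle.load(open("pics/side0.pkl","rb"))["image"][:,:,::-1]
cv2.imwrite("pics/sidez.png",cv2.resize(d[90:360,240:420],None,fx=2.2,fy=2.2,interpolation=cv2.INTER_CUBIC))
E
```

```text
(no output)
```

View pics/topz.png

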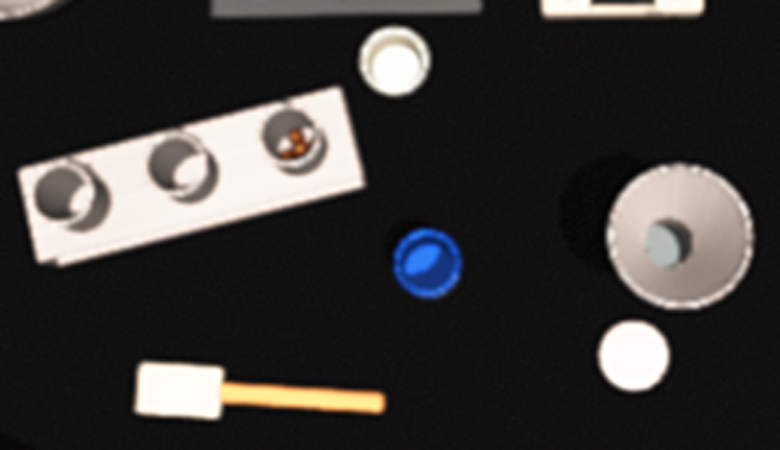

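View pics/sidez.png

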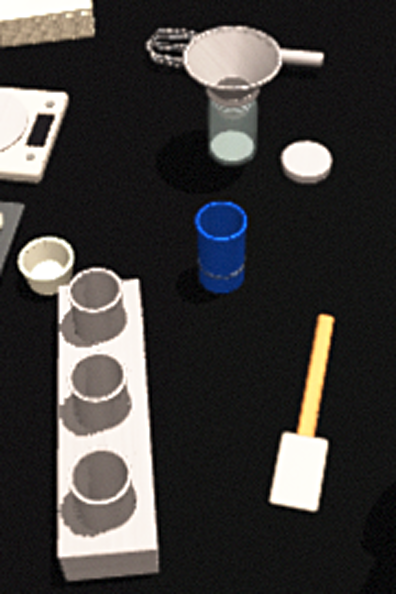

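```bash
cat > h.py <<'E'
import numpy as np,cv2,pickle
from scipy.spatial.transform import Rotation as R
def rays(d,px):
    px=np.atleast_2d(px).astype(float);k=d["mtx"]
    s=cv2.undistortPoints(px[:,None],k,np.array([d["k1"],0,0,0.])) [:,0]
    return R.from_rotvec(d["orientation"]).apply(np.c_[s[:,0],-s[:,1],-np.ones(len(s))])
def onplane(d,px,z):
    r=rays(d,px);e=np.array(d["eye"]);t=(z-e[2])/r[:,2]
    return e+r*t[:,None]
def proj(d,P):
    p=R.from_rotvec(d["orientation"]).inv().apply(np.atleast_2d(P)-d["eye"])
    s=p*[1,-1,-1]
    return cv2.projectPoints(s,np.zeros(3),np.zeros(3),d["mtx"],np.array([d["k1"],0,0,0.]))[0][:,0]
def circ(c,r,n=60):
    a=np.linspace(0,2*np.pi,n);return np.c_[c[0]+r*np.cos(a),c[1]+r*np.sin(a),np.full(n,c[2])]
def draw(im,d,P,col,o,f):
    q=((proj(d,P)-o+.5)*f-.5);cv2.polylines(im,[np.round(q*16).astype(np.int32)],False,col,1,cv2.LINE_AA,4)
E
python3 - <<'E'
from h import *
t=pickle.load(open("pics/top0.pkl","rb"));s=pickle.load(open("pics/side0.pkl","rb"))
T=lambda x,y:(170+x/3,120+y/3); S=lambda x,y:(240+x/2.2,90+y/2.2)
print("rack corners",onplane(t,[T(19,170),T(342,88),T(364,186)],.06))
print("side tumblers",onplane(s,[S(97,291),S(98,377),S(101,475)],.117))
print("top rims",onplane(t,[T(291,139),T(180,166),T(66,194)],.117))
print("funnel",onplane(t,[T(680,236)],.166),onplane(s,[S(233,59)],.166))
print("blue top",onplane(t,[T(428,263)],.105),onplane(s,[S(221,221)],.105))
print("ramekin",onplane(t,[T(395,61)],.04),"lid",onplane(t,[T(634,355)],.016))
E
```

```text
rack corners [[0.60235767 0.35708525 0.06      ]
 [0.68054892 0.03052813 0.06      ]
 [0.58033015 0.00880655 0.06      ]]
side tumblers [[0.61533769 0.0789528  0.117     ]
 [0.59054496 0.18732587 0.117     ]
 [0.56436332 0.29454216 0.117     ]]
top rims [[0.61785439 0.07306622 0.117     ]
 [0.59365137 0.17874972 0.117     ]
 [0.56857988 0.28751981 0.117     ]]
funnel [[ 0.51466262 -0.28186932  0.166     ]] [[ 0.50940386 -0.27576836  0.166     ]]
blue top [[ 0.49886121 -0.05530986  0.105     ]] [[ 0.49522017 -0.05095076  0.105     ]]
ramekin [[ 0.71293462 -0.02201706  0.04      ]] lid [[ 0.40901269 -0.26119877  0.016     ]]
```

```bash
cat > ov.py <<'E'
from h import *
import sys
t=pickle.load(open("pics/top0.pkl","rb"));s=pickle.load(open("pics/side0.pkl","rb"))
f=np.array([float(a) for a in sys.argv[1:7]]) # tumbler1 x y, yaw, funnel x y
c1=np.array([f[0],f[1]]);yaw=f[2];u=np.array([-np.sin(yaw),np.cos(yaw)]);v=np.array([np.cos(yaw),np.sin(yaw)])
out=[]
for d,o,w,h,F in((t,(170,120),260,150,3),(s,(250,95),150,265,2.2)):
    im=cv2.resize(np.ascontiguousarray(d["image"][o[1]:o[1]+h,o[0]:o[0]+w,::-1]),None,fx=F,fy=F,interpolation=cv2.INTER_CUBIC)
    oo=np.array(o)
    for i in range(3):
        c=c1+u*.112*i
        draw(im,d,circ([*c,.117],.029),(0,255,0),oo,F)
        draw(im,d,circ([*c,.06],.031),(255,0,0),oo,F)
    m=c1+u*.112
    P=[np.r_[m+v*a*.047+u*b*.163,.06] for a,b in((1,1),(1,-1),(-1,-1),(-1,1),(1,1))]
    draw(im,d,np.array(P),(0,0,255),oo,F)
    draw(im,d,circ([f[3],f[4],.166],.062),(0,255,0),oo,F)
    draw(im,d,circ([f[3],f[4],.0],.034),(0,255,255),oo,F)
    out.append(im)
cv2.imwrite("pics/ovt.png",out[0]);cv2.imwrite("pics/ovs.png",out[1])
E
python3 ov.py 0.6166 .076 .231 .512 -.279 0
```

```text
(no output)
```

View pics/ovt.png

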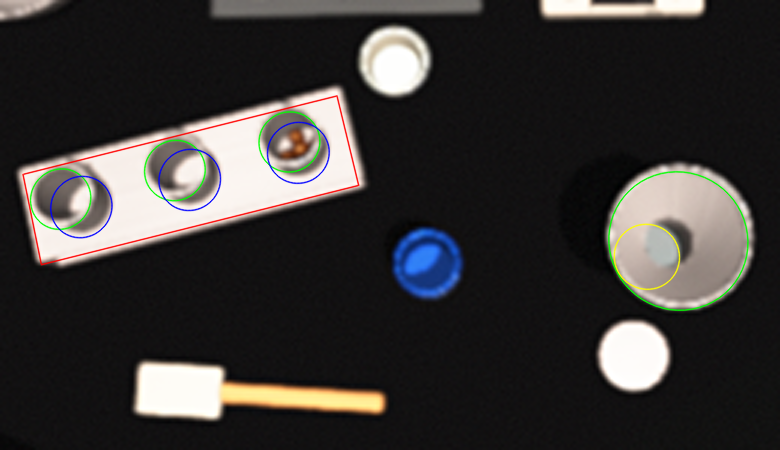

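View pics/ovs.png

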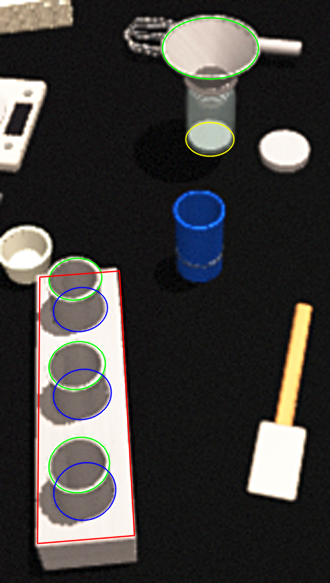

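```bash
cat > plan.py <<'E'
from h import *
from workcell import bot
def mk(zdir,ydir):
    z=np.array(zdir,float);z/=np.linalg.norm(z);y=np.array(ydir,float);y-=z*(y@z);y/=np.linalg.norm(y)
    return R.from_matrix(np.c_[np.cross(y,z),y,z])
def log():
    s=bot.read_state();open("log.txt","a").write(repr([list(map(float,s["q"])),list(map(float,s["tool_pos"])),list(map(float,s["tcp_rot"]))])+"\n")
    return s
def plan(pos,rot,grip,n=None,shown=8,pivot=None,step=38,astep=.115):
    """pivot: tool-frame point (m) whose world target is pos (default TCP)"""
    s=log();p=np.array(s["tool_pos"]);r=R.from_rotvec(s["tcp_rot"])
    pv=np.zeros(3) if pivot is None else np.array(pivot)
    pos=np.array(pos)
    rv=(r.inv()*rot).as_rotvec()
    a=p+r.apply(pv)
    tot=(pos-rot.apply(pv))-p
    k=max(np.linalg.norm(tot)*1000/step,np.linalg.norm(rv)/astep,np.linalg.norm(pos-a)*1000/step)
    n=n or int(np.ceil(k)) or 1
    print("t",round(s["time"],2),"pos",p.round(4),"q",s["q"].round(3),"w",round(s["width"],3),"F",s["wrist_force"].round(1))
    print("rows",n,"dist",np.round((pos-a)*1000,1),"ang",np.linalg.norm(rv).round(3))
    rows=[];cp,cr=p,r
    for i in range(1,min(n,shown)+1):
        nr=r*R.from_rotvec(rv*i/n); npos=a+(pos-a)*i/n-nr.apply(pv)
        d=cr.inv().apply(npos-cp)*1000; w=(cr.inv()*nr).as_rotvec()
        rows.append(" ".join(f"{x:.3f}" for x in w)+" "+" ".join(f"{x:.1f}" for x in d)+f" {grip}")
        cp,cr=npos,nr
    print("; ".join(rows))
E
python3 - <<'E'
from plan import *
y=np.arctan2(.05,.5)
plan([.5,.05,.35],mk([0,0,-1],[np.cos(y),np.sin(y),0]),85)
E
```

```text
t 0.1 pos [0.2846 0.6113 0.1993] q [ 1.098  0.265  1.605  0.     1.274 -0.037] w 1.003 F [-0.5 -0.1  0.8]
rows 17 dist [ 215.4 -561.3  150.7] ang 1.035
-0.000 0.000 0.061 -25.4 -24.6 -8.8 85; -0.000 0.000 0.061 -26.9 -23.0 -8.8 85; -0.000 0.000 0.061 -28.2 -21.3 -8.8 85; -0.000 0.000 0.061 -29.5 -19.6 -8.8 85; -0.000 0.000 0.061 -30.6 -17.7 -8.8 85; -0.000 0.000 0.061 -31.6 -15.8 -8.8 85; -0.000 0.000 0.061 -32.5 -13.9 -8.8 85; -0.000 0.000 0.061 -33.3 -11.9 -8.8 85
```

{"name": "servo_tool", "arguments": {
  "targets": "0 0 0.061 -25 -20 -15 85; 0 0 0.061 -27 -20 -15 85; 0 0 0.061 -28 -20 -12 85; 0 0 0.061 -30 -19 -10 85; 0 0 0.061 -31 -18 -9 85; 0 0 0.061 -32 -16 -9 85; 0 0 0.061 -33 -14 -9 85; 0 0 0.061 -33 -12 -9 85"
}}

```text
time: 0.77
tool_pos: [0.3865, 0.3466, 0.281]
tcp_rot: [-1.413, -2.801, 0.027]
wrist_force: [0.9, 0.3, -0.3]
width: 0.995
```

```bash
python3 - <<'E'
from plan import *
y=np.arctan2(.05,.5)
plan([.5,.05,.35],mk([0,0,-1],[np.cos(y),np.sin(y),0]),85)
E
```

```text
t 0.77 pos [0.3865 0.3466 0.281 ] q [ 0.686 -0.062  1.814 -0.003  1.407  0.05 ] w 0.995 F [ 0.9  0.3 -0.3]
rows 9 dist [ 113.5 -296.6   69. ] ang 0.537
-0.002 0.001 0.060 -34.0 -9.6 -7.4 85; -0.002 0.001 0.060 -34.5 -7.5 -7.4 85; -0.002 0.001 0.060 -34.9 -5.4 -7.5 85; -0.002 0.001 0.060 -35.2 -3.3 -7.5 85; -0.002 0.001 0.060 -35.3 -1.2 -7.5 85; -0.002 0.001 0.060 -35.3 0.9 -7.6 85; -0.002 0.001 0.060 -35.2 3.0 -7.6 85; -0.002 0.001 0.060 -34.9 5.1 -7.6 85
```

{"name": "servo_tool", "arguments": {
  "targets": "0 0 0.06 -34 -9 -8 85; 0 0 0.06 -35 -7 -8 85; 0 0 0.06 -35 -5 -8 85; 0 0 0.06 -35 -3 -8 85; 0 0 0.06 -35 -1 -8 85; 0 0 0.06 -35 1 -8 85; 0 0 0.06 -35 3 -8 85; 0 0 0.06 -35 5 -8 85"
}}

```text
time: 1.43
tool_pos: [0.4858, 0.0691, 0.3479]
tcp_rot: [-2.068, -2.364, 0.032]
wrist_force: [0.7, 0.6, 0.0]
width: 0.996
```

```bash
python3 - <<'E'
from plan import *
y=np.arctan2(.05,.5)
plan([.5,.05,.35],mk([0,0,-1],[np.cos(y),np.sin(y),0]),85)
E
cat log.txt
```

```text
t 1.43 pos [0.4858 0.0691 0.3479] q [ 0.101 -0.135  1.762 -0.013  1.531 -0.032] w 0.996 F [0.7 0.6 0. ]
rows 1 dist [ 14.2 -19.1   2.1] ang 0.039
-0.016 0.013 0.034 -20.9 11.5 -2.0 85
[[1.0981219557683866, 0.264675883579718, 1.6052185378958066, 3.101239057092099e-05, 1.2736874537079406, -0.03691078394966963], [0.28459602667488954, 0.611292184595617, 0.1992980810095249], [-0.6789919732115993, -3.0667955664757205, 0.0030115389099734232]]
[[0.6855129109641003, -0.06169154887748839, 1.8136785017064159, -0.0034137945877759706, 1.406849319978891, 0.04978450520388031], [0.38647882068380635, 0.34659001963536407, 0.2809776278441113], [-1.4132322971441889, -2.801255217953765, 0.026866269722399045]]
[[0.10078060557272078, -0.13525858986400702, 1.761523310986358, -0.013253011520417758, 1.5309028243468328, -0.03181300713841616], [0.4858283108964971, 0.0691178125459533, 0.34791476486044587], [-2.067915512576161, -2.3635442165502076, 0.0320631255440801]]
```

{"name": "servo_tool", "arguments": {
  "targets": "0 0.06 0 0 0 0 85; 0 0.12 0 0 0 0 85; 0 0.12 0 0 0 0 85; 0 0.12 0 0 0 0 85; 0 0.12 0 0 0 0 85; 0 0.12 0 0 0 0 85; 0 0.12 0 0 0 0 85; 0 0.12 0 0 0 0 85"
}}

```text
time: 2.1
tool_pos: [0.4916, 0.0634, 0.3585]
tcp_rot: [-1.548, -1.764, -0.776]
wrist_force: [-0.3, -0.3, -1.3]
width: 0.995
```

```bash
cat > fit.py <<'E'
from plan import *
from scipy.optimize import least_squares
C=R.from_euler('z',90,degrees=True)
def fk(q,P):
    h,x0,L1,a2,L2,L6,lat,a5=P
    r=R.from_euler('z',q[0]);p=r.apply([x0,lat,h])
    r=r*R.from_euler('y',q[1]);p=p+r.apply([0,0,L1])
    r=r*R.from_euler('y',q[2]);p=p+r.apply([a2,0,L2])
    r=r*R.from_euler('z',q[3])*R.from_euler('y',q[4]);p=p+r.apply([a5,0,L6])
    return p,r*R.from_euler('z',q[5])*C
def fit():
    D=[eval(l) for l in open("log.txt")]
    f=lambda P:np.r_[np.concatenate([fk(np.array(d[0]),P)[0]-d[1] for d in D]),1e-3*(P-P0)]
    P0=np.array([.3,0,.36,0,.36,.25,.02,0])
    s=least_squares(f,P0)
    return s.x,s.fun,D
if __name__=="__main__":
    log();x,fun,D=fit();print(x.round(4),"maxres",abs(fun[:-8]).max())
    for d in D: print(((fk(np.array(d[0]),x)[1].inv()*R.from_rotvec(d[2])).magnitude()).round(4),np.round(d[0],2))
E
python3 fit.py
```

```text
[ 0.2518  0.      0.512   0.0014  0.5662  0.3785  0.0249 -0.    ] maxres 9.110976758042177e-07Traceback (most recent call last):
  File "fit.py", line 19, in <module>
    for d in D: print(((fk(np.array(d[0]),x)[1].inv()*R.from_rotvec(d[2])).magnitude()).round(4),np.round(d[0],2))
                      ^^^^^^^^^^^^^^^^^^^^^^^^^^^^^^^^^^^^^^^^^^^^^^^^^^^^^^^^^^^^^^^^^^^^^^^
AttributeError: 'float' object has no attribute 'round'
```

```bash
sed -i 's/\.magnitude())\.round(4)/.magnitude())/' fit.py; cat > ik.py <<'E'
from fit import *
P,_,_=fit()
lo=np.array([-2.63,-.94,.31,-1.31,0,-2.55]);hi=np.array([2.63,2.18,2.57,4.45,2.66,2.55])
def ik(pos,rot,seeds=None):
    out=[]
    rng=np.random.default_rng(0)
    S=[rng.uniform(lo,hi) for _ in range(40)] if seeds is None else seeds
    for s in S:
        f=lambda q:np.r_[fk(q,P)[0]-pos,.3*(rot.inv()*fk(q,P)[1]).as_rotvec()]
        z=least_squares(f,np.clip(s,lo+1e-3,hi-1e-3),bounds=(lo,hi))
        if abs(z.fun).max()<1e-4 and not any(abs(z.x-o).max()<.02 for o in out): out.append(z.x)
    return out
def dirv(az,pitch): return np.array([np.cos(az)*np.cos(pitch),np.sin(az)*np.cos(pitch),-np.sin(pitch)])
if __name__=="__main__":
    for az in (60,80,95,103,110):
        for pit in (0,15,30):
            z=dirv(np.radians(az),np.radians(pit)); h=np.cross([0,0,1],z)
            for sg in(1,-1):
                g=np.array([.6166,.0755,.092]);rot=mk(z,sg*h)
                for q in ik(g+z*.019,rot): print(az,pit,sg,q.round(2))
E
python3 fit.py;python3 ik.py
```

```text
[ 0.2518  0.      0.512   0.0014  0.5662  0.3785  0.0249 -0.    ] maxres 9.079204369988325e-07
6.867998513911947e-17 [ 1.1   0.26  1.61  0.    1.27 -0.04]
1.4946727761821008e-16 [ 0.69 -0.06  1.81 -0.    1.41  0.05]
7.2500847141970745e-16 [ 0.1  -0.14  1.76 -0.01  1.53 -0.03]
5.438959822042073e-16 [-0.46  0.07  1.81  0.75  1.8  -0.63]
5.438959822042073e-16 [-0.46  0.07  1.81  0.75  1.8  -0.63]
60 0 1 [-0.55  0.72  2.14  1.55  1.58  1.85]
60 0 -1 [-0.55  0.72  2.14  1.55  1.58 -1.29]
60 15 1 [-0.52  0.52  2.18  1.46  1.33  2.03]
60 15 -1 [-0.52  0.52  2.18  1.46  1.33 -1.11]
60 30 1 [-0.45  0.34  2.18  1.3   1.11  2.27]
60 30 -1 [-0.45  0.34  2.18  1.3   1.11 -0.87]
80 0 1 [-0.51  0.82  1.87  1.27  1.71  2.  ]
80 0 -1 [-0.51  0.82  1.87  1.27  1.71 -1.14]
80 15 1 [-0.49  0.65  1.92  1.17  1.52  2.12]
80 15 -1 [-0.49  0.65  1.92  1.17  1.52 -1.02]
80 30 1 [-0.43  0.49  1.94  1.04  1.33  2.27]
80 30 -1 [-0.43  0.49  1.94  1.04  1.33 -0.87]
95 0 1 [-0.45  0.9   1.67  1.11  1.85  2.08]
95 0 -1 [-0.45  0.9   1.67  1.11  1.85 -1.07]
95 15 1 [-0.43  0.75  1.72  1.    1.67  2.15]
95 15 -1 [-0.43  0.75  1.72  1.    1.67 -0.99]
95 30 1 [-0.39  0.6   1.77  0.88  1.49  2.25]
95 30 -1 [-0.39  0.6   1.77  0.88  1.49 -0.89]
103 0 1 [-0.41  0.95  1.56  1.03  1.93  2.1 ]
103 0 -1 [-0.41  0.95  1.56  1.03  1.93 -1.04]
103 15 1 [-0.4   0.8   1.62  0.92  1.75  2.15]
103 15 -1 [-0.4   0.8   1.62  0.92  1.75 -0.99]
103 30 1 [-0.35  0.65  1.67  0.81  1.58  2.23]
103 30 -1 [-0.35  0.65  1.67  0.81  1.58 -0.91]
110 0 1 [-0.37  0.99  1.47  0.97  2.    2.12]
110 0 -1 [-0.37  0.99  1.47  0.97  2.   -1.02]
110 15 1 [-0.36  0.84  1.53  0.86  1.83  2.15]
110 15 -1 [-0.36  0.84  1.53  0.86  1.83 -0.99]
110 30 1 [-0.32  0.7   1.59  0.75  1.65  2.2 ]
110 30 -1 [-0.32  0.7   1.59  0.75  1.65 -0.94]
```

```bash
cat > poses.py <<'E'
from ik import *
yaw=.231;az=np.pi/2+yaw;pit=np.radians(20)
zg=dirv(az,pit);ROTG=mk(zg,-np.cross([0,0,1],zg))
TUM=np.array([.6166,.0755,.0]);FUN=np.array([.512,-.279,.166])
E
python3 - <<'E'
from poses import *
g=TUM+[0,0,.2];pos=g+zg*(.019-.09)
print(pos,ik(pos,ROTG,[bot.read_state()["q"],[-.4,.5,1.6,.8,1.6,-1]]))
plan(pos,ROTG,85)
# pour IK
for p in(0,10,20):
  for az in (75,90,105):
    z=dirv(np.radians(az),np.radians(p));r0=mk(z,-np.cross([0,0,1],z))
    ax0=r0.inv().apply([0,0,1])*0+ROTG.inv().apply([0,0,1]) # tumbler axis in tool
    for rho in(110,125,140):
        r=r0*R.from_euler('z',rho,degrees=True);a=r.apply(ax0)
        grasp=np.array([.512,-.279,.23])-a*.025
        print(p,az,rho,"tilt",np.degrees(np.arccos(a[2])).round(1),a.round(2),grasp.round(3),[q.round(2) for q in ik(grasp+z*.019,r,[[-.9,.6,1.4,1,1.8,1]])])
E
```

```text
[0.6318752  0.010554   0.22428343] [array([-0.47143156,  0.65244953,  1.48452787,  0.86254507,  1.90594747,
       -0.82013596])]
t 2.1 pos [0.4916 0.0634 0.3585] q [-0.463  0.073  1.808  0.751  1.802 -0.625] w 0.995 F [-0.3 -0.3 -1.3]
rows 6 dist [ 140.3  -52.8 -134.2] ang 0.323
0.016 0.051 -0.007 -25.0 21.9 4.5 85; 0.016 0.051 -0.007 -25.4 21.8 2.9 85; 0.016 0.051 -0.007 -25.6 21.6 1.2 85; 0.016 0.051 -0.007 -25.8 21.4 -0.5 85; 0.016 0.051 -0.007 -25.9 21.2 -2.1 85; 0.016 0.051 -0.007 -25.9 21.0 -3.8 85
0 75 110 tilt 108.7 [ 0.76 -0.56 -0.32] [ 0.493 -0.265  0.238] [array([-1.03,  0.71,  1.65,  0.97,  2.08,  0.97])]
0 75 125 tilt 122.6 [ 0.66 -0.53 -0.54] [ 0.496 -0.266  0.243] [array([-1.02,  0.7 ,  1.65,  0.98,  2.08,  1.24])]
0 75 140 tilt 136.0 [ 0.49 -0.49 -0.72] [ 0.5   -0.267  0.248] [array([-1.02,  0.7 ,  1.64,  0.99,  2.09,  1.52])]
0 90 110 tilt 108.7 [ 0.88 -0.34 -0.32] [ 0.49  -0.27   0.238] [array([-0.94,  0.8 ,  1.48,  0.84,  2.23,  0.95])]
0 90 125 tilt 122.6 [ 0.77 -0.34 -0.54] [ 0.493 -0.27   0.243] [array([-0.94,  0.8 ,  1.47,  0.85,  2.24,  1.22])]
0 90 140 tilt 
[... 1842 characters left out ...]
]
20 90 110 tilt 100.7 [ 0.88 -0.43 -0.19] [ 0.49  -0.268  0.235] [array([-0.92,  0.63,  1.51,  0.69,  2.03,  0.95])]
20 90 125 tilt 112.9 [ 0.77 -0.51 -0.39] [ 0.493 -0.266  0.24 ] [array([-0.92,  0.63,  1.5 ,  0.69,  2.04,  1.22])]
20 90 140 tilt 124.0 [ 0.6  -0.57 -0.56] [ 0.497 -0.265  0.244] [array([-0.91,  0.63,  1.5 ,  0.7 ,  2.04,  1.49])]
20 105 110 tilt 100.7 [ 0.96 -0.19 -0.19] [ 0.488 -0.274  0.235] [array([-0.84,  0.72,  1.36,  0.54,  2.17,  0.85])]
20 105 125 tilt 112.9 [ 0.87 -0.29 -0.39] [ 0.49  -0.272  0.24 ] [array([-0.83,  0.72,  1.36,  0.55,  2.17,  1.12])]
20 105 140 tilt 124.0 [ 0.73 -0.39 -0.56] [ 0.494 -0.269  0.244] [array([-0.83,  0.71,  1.36,  0.56,  2.17,  1.39])]
```

{"name": "servo_tool", "arguments": {
  "targets": "0.016 0.051 -0.007 -25 22 4 85; 0.016 0.051 -0.007 -25 22 3 85; 0.016 0.051 -0.007 -26 22 1 85; 0.016 0.051 -0.007 -26 21 -1 85; 0.016 0.051 -0.007 -26 21 -2 85; 0.016 0.051 -0.007 -26 21 -4 85"
}}

```text
time: 2.6
tool_pos: [0.6346, 0.003, 0.2208]
tcp_rot: [-1.253, -1.574, -0.901]
wrist_force: [1.7, 0.8, 1.5]
width: 0.988
```

```bash
cat > snap.py <<'E'
from plan import *
from workcell import read_camera
import sys
def snap(tag):
    o={}
    for n in("side","top"):
        d=read_camera(n);pickle.dump(d,open(f"pics/{n}{tag}.pkl","wb"));o[n]=d
    return o
def crop(d,x,y,w,h,F,fn,marks=()):
    im=cv2.resize(np.ascontiguousarray(d["image"][y:y+h,x:x+w,::-1]),None,fx=F,fy=F,interpolation=cv2.INTER_CUBIC)
    for P,col in marks: draw(im,d,np.array(P),col,np.array([x,y]),F)
    cv2.imwrite(fn,im)
E
python3 - <<'E'
from snap import *
s=bot.read_state();p=s["tool_pos"];r=R.from_rotvec(s["tcp_rot"]);print(s["q"],p)
o=snap("1")
m=[([p-r.apply([0,0,.08]),p],(0,255,0)),([p+r.apply([0,-.0425,-.0]),p+r.apply([0,.0425,-.0])],(0,0,255))]
crop(o["top"],200,110,220,150,3.5,"pics/t1.png",m)
crop(o["side"],250,100,180,240,2.5,"pics/s1.png",m)
E
```

```text
[-0.48369964  0.66892813  1.4770489   0.87150852  1.91301231 -0.83097675] [0.63461215 0.00298028 0.22079752]
```

View pics/t1.png

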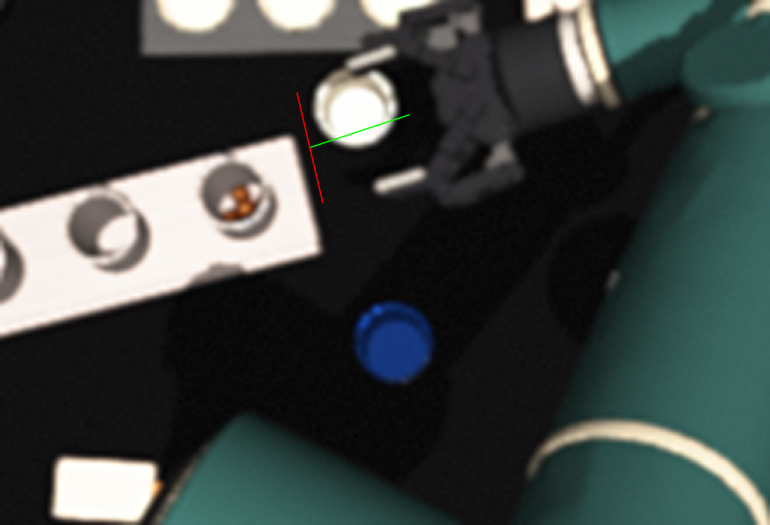

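View pics/s1.png

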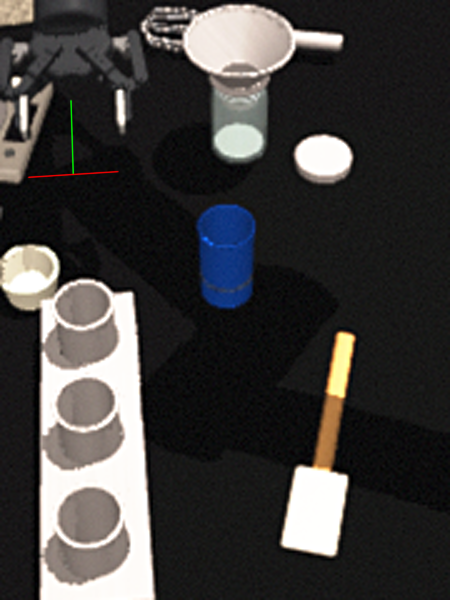

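{"name": "servo_tool", "arguments": {
  "targets": "0 0 0 0 0 0 85; 0 0 0 0 0 0 85"
}}

```text
time: 2.87
tool_pos: [0.6321, 0.0039, 0.1975]
tcp_rot: [-1.255, -1.537, -0.883]
wrist_force: [-0.4, 0.5, -0.0]
width: 0.998
```

```bash
python3 - <<'E'
from snap import *
s=log();p=s["tool_pos"];r=R.from_rotvec(s["tcp_rot"]);print(s["q"],p,s["joint_vel"].round(3))
o=snap("2")
s=log();print(s["tool_pos"])
m=[([p-r.apply([0,0,.08]),p],(0,255,0)),([p+r.apply([0,-.0425,-.0]),p+r.apply([0,.0425,-.0])],(0,0,255))]
crop(o["top"],240,100,150,100,5,"pics/t2.png",m)
crop(o["side"],220,80,150,120,5,"pics/s2.png",m)
E
python3 fit.py
```

```text
[-0.48374767  0.70518745  1.48105564  0.86791852  1.90818428 -0.82965361] [0.63210117 0.00386136 0.19748072] [ 0.001  0.019 -0.027  0.02   0.037  0.001]
[0.63259791 0.00382547 0.20132583]
[ 0.2518  0.      0.512   0.0014  0.5662  0.3785  0.0249 -0.    ] maxres 4.923668280865101e-07
6.867998513911947e-17 [ 1.1   0.26  1.61  0.    1.27 -0.04]
1.4946727761821008e-16 [ 0.69 -0.06  1.81 -0.    1.41  0.05]
7.2500847141970745e-16 [ 0.1  -0.14  1.76 -0.01  1.53 -0.03]
5.438959822042073e-16 [-0.46  0.07  1.81  0.75  1.8  -0.63]
5.438959822042073e-16 [-0.46  0.07  1.81  0.75  1.8  -0.63]
5.438959822042073e-16 [-0.46  0.07  1.81  0.75  1.8  -0.63]
4.710277376051324e-16 [-0.48  0.71  1.48  0.87  1.91 -0.83]
3.236828524569469e-16 [-0.48  0.7   1.48  0.87  1.91 -0.83]
3.236828524569469e-16 [-0.48  0.7   1.48  0.87  1.91 -0.83]
```

View pics/t2.png

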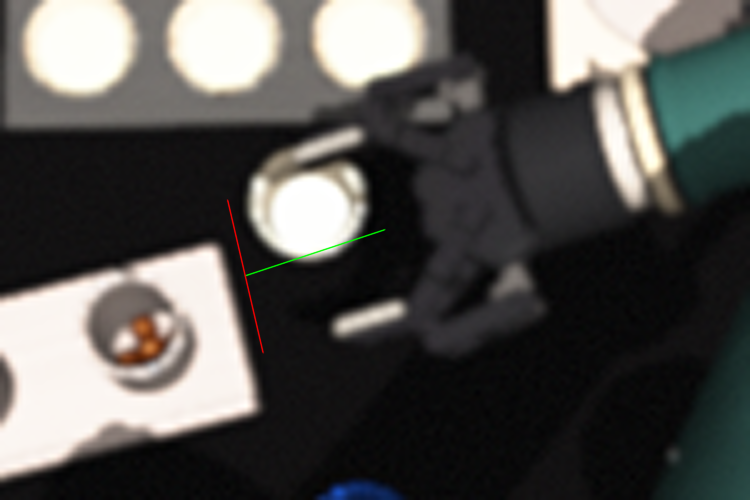

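View pics/s2.png

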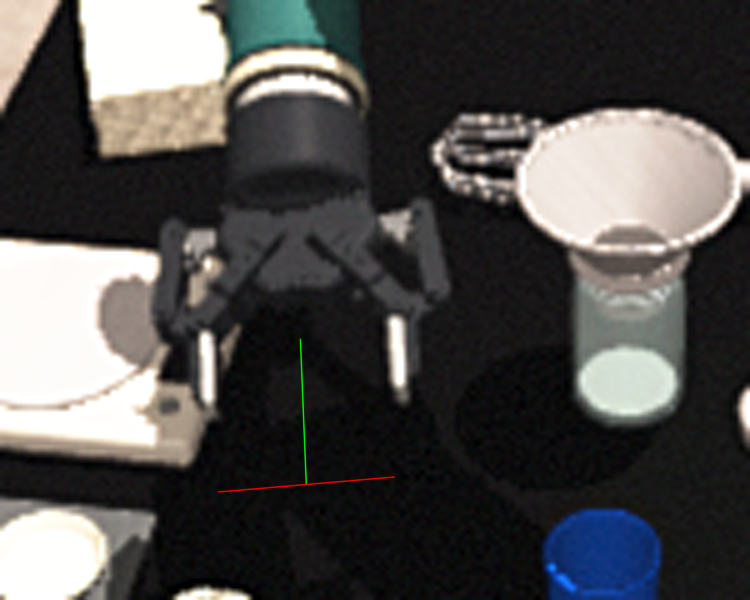

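```bash
python3 - <<'E'
from snap import *
s=bot.read_state();r=R.from_rotvec(s["tcp_rot"])
o={n:pickle.load(open(f"pics/{n}2.pkl","rb")) for n in("top","side")}
def tri(a,b):
    e1=np.array(o["top"]["eye"]);e2=np.array(o["side"]["eye"])
    d1=rays(o["top"],a)[0];d2=rays(o["side"],b)[0];d1/=np.linalg.norm(d1);d2/=np.linalg.norm(d2)
    t=np.linalg.lstsq(np.c_[d1,-d2],e2-e1,rcond=None)[0]
    x,y=e1+t[0]*d1,e2+t[1]*d2
    return (x+y)/2,np.linalg.norm(x-y)
T=lambda x,y:(240+(x+.5)/5-.5,100+(y+.5)/5-.5);S=lambda x,y:(220+(x+.5)/5-.5,80+(y+.5)/5-.5)
for a,b in(((293,160),(208,403)),((335,328),(402,400))):
    X,g=tri(T(*a),S(*b));print(X,g,"tool frame",r.inv().apply(X-s["tool_pos"])*1000)
E
```

```text
[ 0.68619371 -0.02354441  0.21892469] 0.0029161554357666265 tool frame [  5.74556174  45.92416422 -42.30011499]
[ 0.59676781 -0.04423435  0.21223843] 0.0067190691951562985 tool frame [ -2.61814327 -45.70258845 -40.2125194 ]
```

```bash
python3 - <<'E'
from snap import *
o={n:pickle.load(open(f"pics/{n}2.pkl","rb")) for n in("top","side")}
for n,(x,y,w,h) in dict(top=(260,90,100,80),side=(235,100,90,90)).items():
    im=o[n]["image"][y:y+h,x:x+w,::-1].astype(float)/255
    im=(np.clip(im,0,1)**.4*255).astype(np.uint8)
    cv2.imwrite(f"pics/g_{n}.png",cv2.resize(im,None,fx=6,fy=6,interpolation=cv2.INTER_CUBIC))
E
```

```text
(no output)
```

View pics/g_top.png

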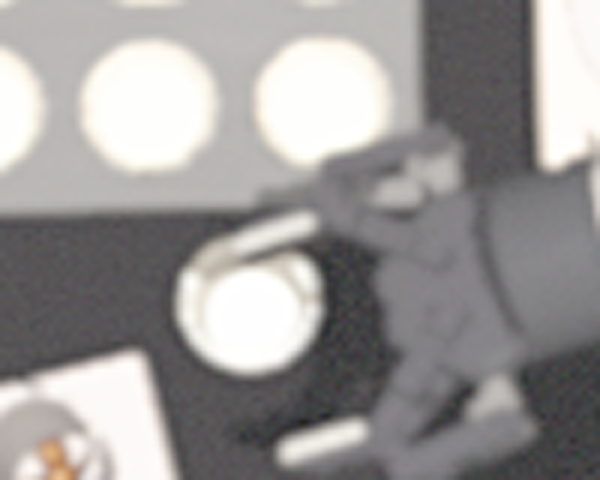

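View pics/g_side.png

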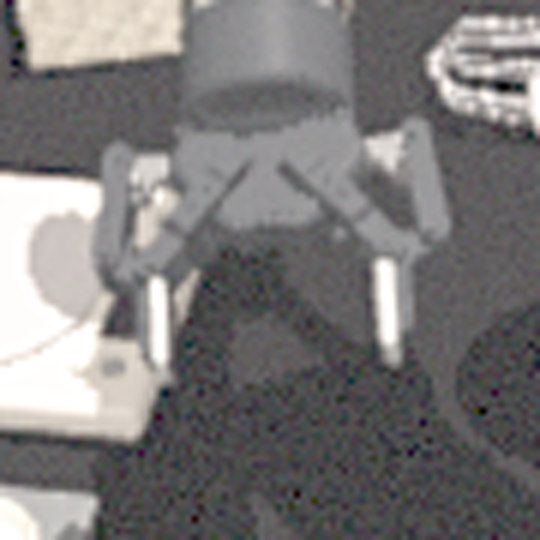

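```bash
cat >> poses.py <<'E'
GO=.052
E
python3 - <<'E'
from poses import *
plan(TUM+[0,0,.165]+zg*GO,ROTG,85,step=25)
E
```

```text
t 2.97 pos [0.6326 0.0038 0.2013] q [-0.484  0.699  1.48   0.869  1.909 -0.83 ] w 0.997 F [-0.1 -0.4  0.2]
rows 6 dist [-27.2 119.2 -54.1] ang 0.041
0.000 -0.006 -0.004 -2.3 0.1 22.2 85; 0.000 -0.006 -0.004 -2.1 0.1 22.2 85; 0.000 -0.006 -0.004 -2.0 0.1 22.2 85; 0.000 -0.006 -0.004 -1.9 0.1 22.2 85; 0.000 -0.006 -0.004 -1.8 0.1 22.2 85; 0.000 -0.006 -0.004 -1.6 0.1 22.2 85
```

{"name": "servo_tool", "arguments": {
  "targets": "0 -0.006 -0.004 -2 0 15 85; 0 -0.006 -0.004 -2 0 24 85; 0 -0.006 -0.004 -2 0 24 85; 0 -0.006 -0.004 -2 0 24 85; 0 -0.006 -0.004 -2 0 24 85; 0 0 0 -1 0 15 85; 0 0 0 0 0 5 85; 0 0 0 0 0 0 85"
}}

```text
time: 3.63
tool_pos: [0.6086, 0.1231, 0.1734]
tcp_rot: [-1.26, -1.63, -0.907]
wrist_force: [-0.1, -0.3, -0.1]
width: 0.996
```

```bash
python3 - <<'E'
from poses import *
from snap import *
plan(TUM+[0,0,.165]+zg*GO,ROTG,85,step=25)
o=snap("3")
plan(TUM+[0,0,.165]+zg*GO,ROTG,85,step=25)
s=bot.read_state();p=s["tool_pos"];r=R.from_rotvec(s["tcp_rot"])
q=p-r.apply([0,0,GO])
m=[([q+r.apply([0,-.0425,-.0]),q+r.apply([0,.0425,-.0])],(0,0,255)),(circ(TUM+[0,0,.117],.029),(0,255,0))]
crop(o["top"],230,120,130,100,6,"pics/t3.png",m)
crop(o["side"],240,170,110,110,5,"pics/s3.png",m)
E
```

```text
t 3.63 pos [0.6086 0.1231 0.1734] q [-0.349  0.59   1.68   0.923  1.715 -0.9  ] w 0.996 F [-0.1 -0.3 -0.1]
rows 2 dist [ -3.2  -0.  -26.2] ang 0.047
0.009 0.012 0.018 -12.0 -2.1 5.1 85; 0.009 0.012 0.018 -12.1 -1.8 5.0 85
t 3.73 pos [0.6097 0.1218 0.1733] q [-0.35   0.592  1.678  0.923  1.715 -0.9  ] w 0.997 F [-0.   0.1  0.2]
rows 2 dist [ -4.3   1.3 -26.1] ang 0.048
0.010 0.012 0.018 -11.7 -2.5 5.8 85; 0.010 0.012 0.018 -11.8 -2.2 5.6 85
```

View pics/t3.png

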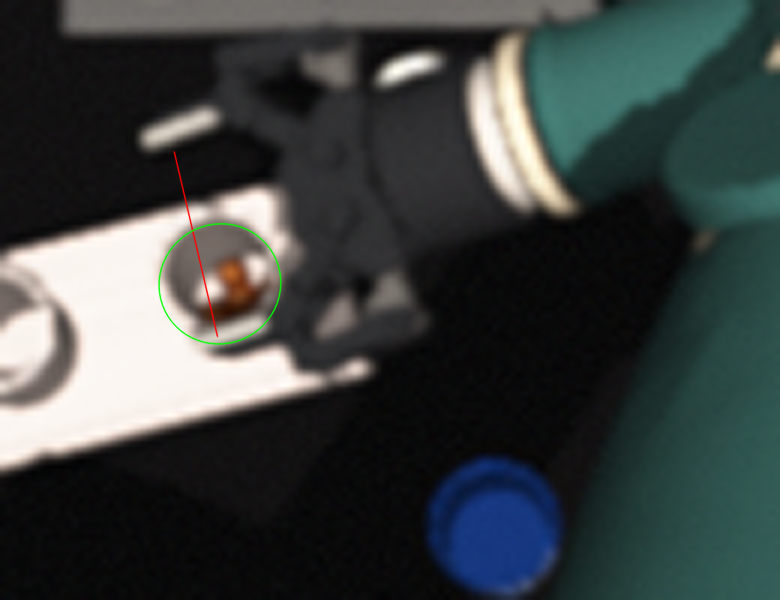

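View pics/s3.png

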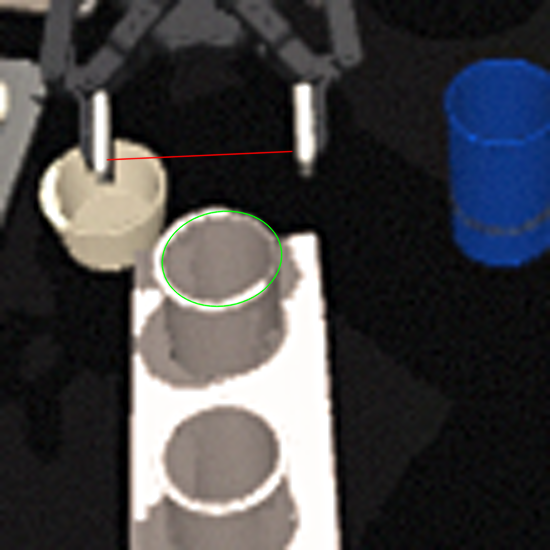

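```bash
cat >> snap.py <<'E'
def tri(o,a,b):
    e1=np.array(o["top"]["eye"]);e2=np.array(o["side"]["eye"])
    d1=rays(o["top"],a)[0];d2=rays(o["side"],b)[0];d1/=np.linalg.norm(d1);d2/=np.linalg.norm(d2)
    t=np.linalg.lstsq(np.c_[d1,-d2],e2-e1,rcond=None)[0]
    x,y=e1+t[0]*d1,e2+t[1]*d2
    return (x+y)/2,np.linalg.norm(x-y)
E
python3 - <<'E'
from snap import *
s=bot.read_state();r=R.from_rotvec(s["tcp_rot"])
o={n:pickle.load(open(f"pics/{n}3.pkl","rb")) for n in("top","side")}
T=lambda x,y:(230+(x+.5)/6-.5,120+(y+.5)/6-.5);S=lambda x,y:(240+(x+.5)/5-.5,170+(y+.5)/5-.5)
X,g=tri(o,T(143,141),S(102,178));print(X,g,"tool",r.inv().apply(X-s["tool_pos"])*1000)
# rim of tumbler by triangulating rim centre: top (218,283)? side(219,258)
X,g=tri(o,T(217,282),S(219,258));print(X,g)
im=o["top"]["image"][120:220,230:360,::-1].astype(float)/255
cv2.imwrite("pics/t3g.png",cv2.resize((im**.4*255).astype(np.uint8),None,fx=6,fy=6,interpolation=cv2.INTER_CUBIC))
E
```

```text
[0.66246454 0.0967133  0.19661556] 0.005490460986997483 tool [  6.719152    46.72304381 -41.53333268]
[0.61727796 0.07654332 0.11773696] 0.0004561273119415468
```

View pics/t3g.png

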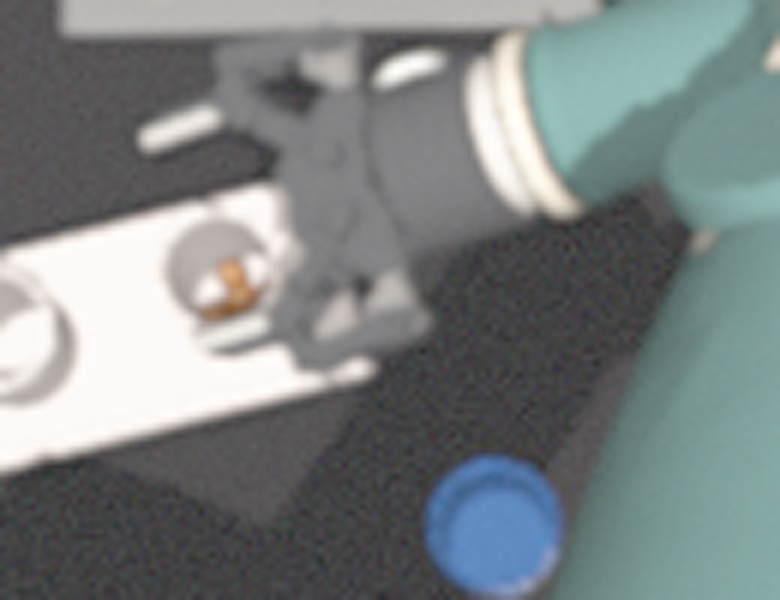

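```bash
sed -i 's/TUM=.*;FUN/TUM=np.array([.617,.076,.0]);FUN/' poses.py; python3 - <<'E'
from poses import *
plan(TUM+[0,0,.093]+zg*GO,ROTG,85,step=25)
E
```

```text
t 3.73 pos [0.6097 0.1218 0.1733] q [-0.35   0.592  1.678  0.923  1.715 -0.9  ] w 0.997 F [-0.   0.1  0.2]
rows 4 dist [ -3.9   1.8 -98.1] ang 0.048
0.005 0.006 0.009 -22.5 -1.9 9.5 85; 0.005 0.006 0.009 -22.6 -1.6 9.4 85; 0.005 0.006 0.009 -22.7 -1.3 9.3 85; 0.005 0.006 0.009 -22.8 -1.1 9.1 85
```

{"name": "servo_tool", "arguments": {
  "targets": "0.005 0.006 0.009 -15 -2 7 85; 0.005 0.006 0.009 -18 -2 8 85; 0.005 0.006 0.009 -18 -1 8 85; 0.005 0.006 0.009 -12 -1 5 85; 0 0 0 0 0 0 85; 0 0 0 0 0 0 85"
}}

```text
time: 4.23
tool_pos: [0.6089, 0.1182, 0.1002]
tcp_rot: [-1.263, -1.59, -0.885]
wrist_force: [-0.5, 0.4, -0.1]
width: 0.995
```

```bash
python3 - <<'E'
from poses import *
plan(TUM+[0,0,.093]+zg*GO,ROTG,85,step=15)
E
```

```text
t 4.23 pos [0.6089 0.1182 0.1002] q [-0.354  0.709  1.668  0.911  1.677 -0.952] w 0.995 F [-0.5  0.4 -0.1]
rows 2 dist [ -3.1   5.4 -25. ] ang 0.007
0.003 0.002 0.001 -10.7 -0.9 7.1 85; 0.003 0.002 0.001 -10.7 -0.9 7.1 85
```

{"name": "servo_tool", "arguments": {
  "targets": "0.002 0.002 0.001 -8 -1 5 85; 0.002 0.002 0.001 -8 -1 5 85; 0 0 0 -4 0 3 85; 0 0 0 0 0 0 85; 0 0 0 0 0 0 85"
}}

```text
time: 4.65
tool_pos: [0.6064, 0.1221, 0.0751]
tcp_rot: [-1.26, -1.586, -0.884]
wrist_force: [0.1, 0.3, 0.5]
width: 0.997
```

```bash
python3 - <<'E'
from poses import *
from snap import *
o=snap("4")
plan(TUM+[0,0,.093]+zg*GO,ROTG,85,step=15)
m=[]
crop(o["top"],230,120,130,100,6,"pics/t4.png",m)
crop(o["side"],240,170,110,110,5,"pics/s4.png",m)
E
```

```text
t 4.75 pos [0.6065 0.1221 0.0755] q [-0.35   0.744  1.67   0.911  1.657 -0.979] w 0.997 F [0.5 0.1 1. ]
rows 1 dist [-0.7  1.5 -0.2] ang 0.003
0.003 -0.000 -0.000 0.3 -0.4 1.6 85
```

View pics/t4.png

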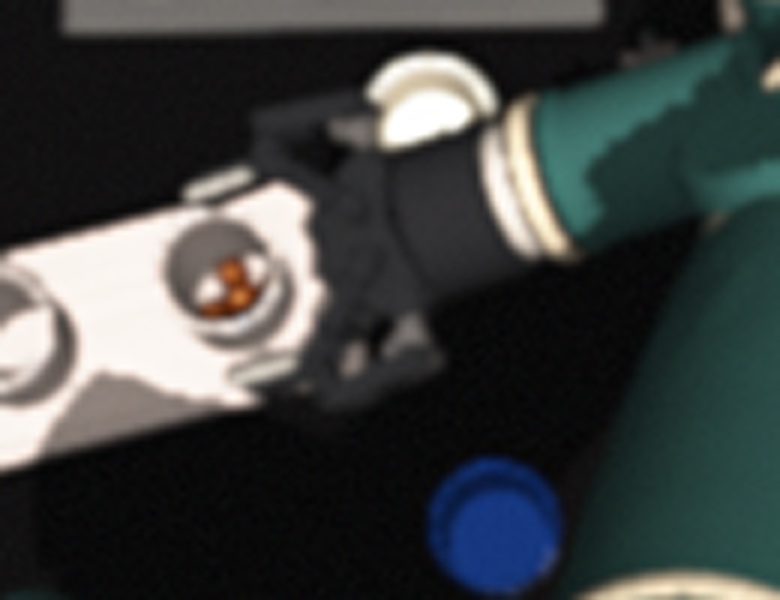

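View pics/s4.png

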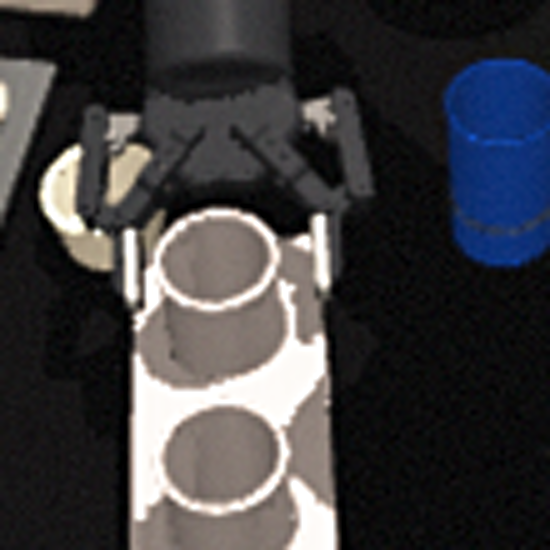

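{"name": "servo_tool", "arguments": {
  "targets": "0 0 0 0 1.5 3 85; 0 0 0 0 0 0 40; 0 0 0 0 0 0 40; 0 0 0 0 0 0 40; 0 0 0 0 0 0 40; 0 0 0 0 0 0 40; 0 0 0 0 0 0 40; 0 0 0 0 0 0 40",
  "newtons": 60
}}

```text
time: 5.42
tool_pos: [0.6085, 0.1254, 0.0761]
tcp_rot: [-1.26, -1.591, -0.885]
wrist_force: [-0.0, -0.4, -0.3]
width: 0.661
```

```bash
python3 - <<'E'
from poses import *
from snap import *
o=snap("5")
plan(TUM+[0,0,.093]+zg*GO,ROTG,40,step=15)
m=[]
crop(o["top"],230,120,130,100,6,"pics/t5.png",m)
crop(o["side"],240,170,110,110,5,"pics/s5.png",m)
E
```

```text
t 5.52 pos [0.6085 0.1254 0.0761] q [-0.345  0.742  1.67   0.914  1.653 -0.978] w 0.659 F [ 0.4  1.2 -0.2]
rows 1 dist [-2.7 -1.9 -0.8] ang 0.006
0.004 0.003 0.003 -1.2 -3.0 -0.8 40
```

View pics/t5.png

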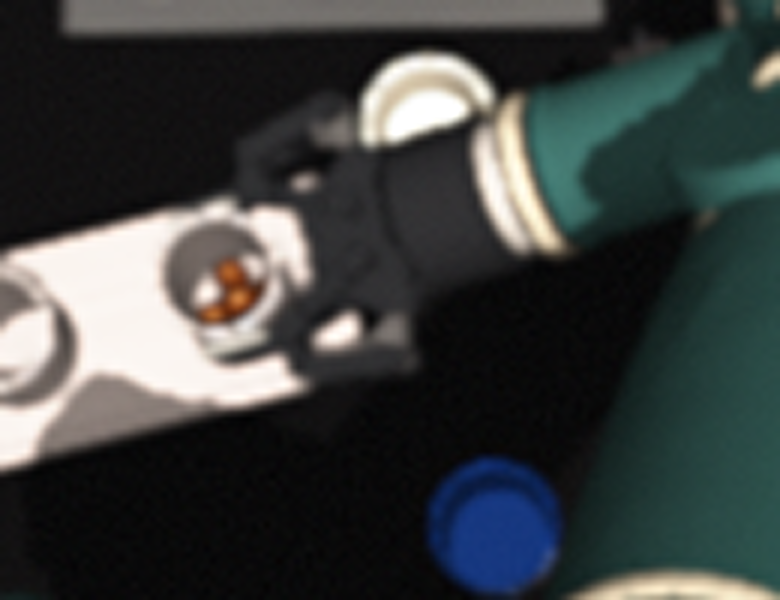

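View pics/s5.png

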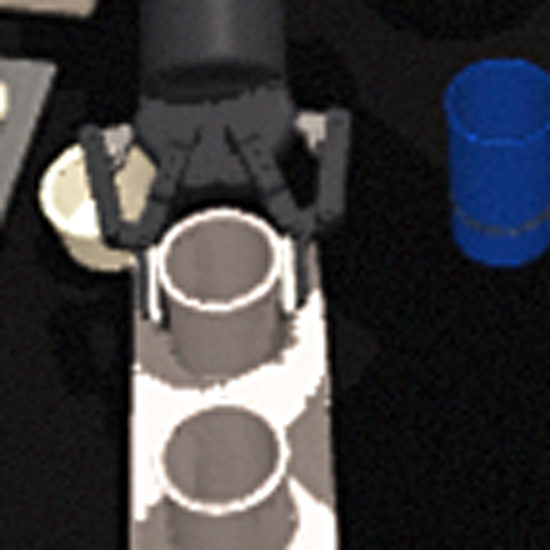

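```bash
python3 - <<'E'
from poses import *
s=bot.read_state()
plan(s["tool_pos"]+[0,0,.20],R.from_rotvec(s["tcp_rot"]),40,n=12)
E
```

```text
t 5.52 pos [0.6085 0.1254 0.0761] q [-0.345  0.742  1.67   0.914  1.653 -0.978] w 0.659 F [ 0.4  1.2 -0.2]
rows 12 dist [  0.   0. 200.] ang 0.0
0.000 0.000 0.000 15.6 0.1 -5.7 40; 0.000 0.000 0.000 15.6 0.1 -5.7 40; 0.000 0.000 0.000 15.6 0.1 -5.7 40; 0.000 0.000 0.000 15.6 0.1 -5.7 40; 0.000 0.000 0.000 15.6 0.1 -5.7 40; 0.000 0.000 0.000 15.6 0.1 -5.7 40; 0.000 0.000 0.000 15.6 0.1 -5.7 40; 0.000 0.000 0.000 15.6 0.1 -5.7 40
```

{"name": "servo_tool", "arguments": {
  "targets": "0 0 0 7 0 -2.5 40; 0 0 0 10 0 -3.7 40; 0 0 0 10 0 -3.7 40; 0 0 0 10 0 -3.7 40; 0 0 0 10 0 -3.7 40; 0 0 0 10 0 -3.7 40"
}}

```text
time: 6.02
tool_pos: [0.6073, 0.1252, 0.1396]
tcp_rot: [-1.262, -1.589, -0.882]
wrist_force: [0.2, -0.1, -1.0]
width: 0.666
```

```bash
python3 - <<'E'
from poses import *
from snap import *
plan([.6085,.1254,.226],ROTG,40,step=16)
o=snap("6")
crop(o["side"],220,130,130,130,4.5,"pics/s6.png")
E
```

```text
t 6.02 pos [0.6073 0.1252 0.1396] q [-0.345  0.651  1.675  0.921  1.706 -0.906] w 0.666 F [ 0.2 -0.1 -1. ]
rows 6 dist [ 1.2  0.2 86.4] ang 0.004
0.000 0.000 -0.000 13.5 0.2 -5.0 40; 0.000 0.000 -0.000 13.5 0.2 -5.0 40; 0.000 0.000 -0.000 13.5 0.2 -5.0 40; 0.000 0.000 -0.000 13.5 0.2 -5.0 40; 0.000 0.000 -0.000 13.5 0.2 -4.9 40; 0.000 0.000 -0.000 13.5 0.2 -4.9 40
```

View pics/s6.png

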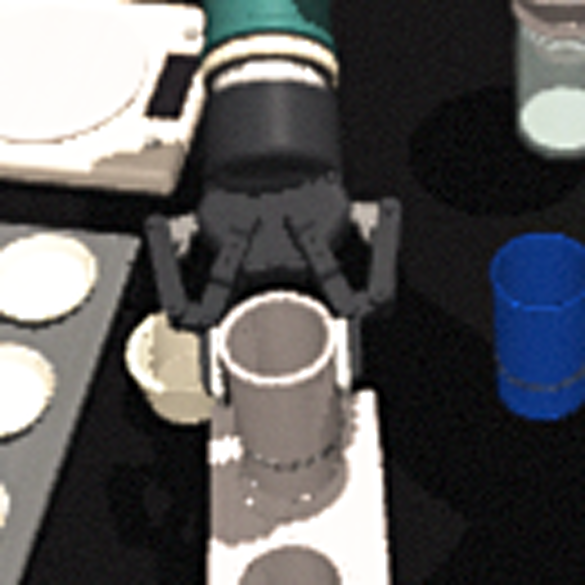

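```bash
cat >> poses.py <<'E'
rg=R.from_rotvec([-1.26,-1.591,-.885]);pg=np.array([.6085,.1254,.0761])
MT=rg.inv().apply(np.array([.617,.076,.117])-pg);AT=rg.inv().apply([0,0,1.])
def pour(az,p,rho):
    z=dirv(np.radians(az),np.radians(p));return mk(z,-np.cross([0,0,1],z))*R.from_euler('z',rho,degrees=True)
def status():
    s=bot.read_state();r=R.from_rotvec(s["tcp_rot"]);a=r.apply(AT);m=s["tool_pos"]+r.apply(MT)
    print("mouth",m.round(3),"rel funnel",((m-FUN)*1000).round(0),"tilt",np.degrees(np.arccos(a[2])).round(1),"axis",a.round(2),"base",(m-.105*a).round(3))
E
python3 - <<'E'
from poses import *
print(MT,AT);status()
rt=pour(95,8,0);
m=FUN+[-.025,0,.158]
print("final q",ik(m-rt.apply(MT),rt,[[-.7,.6,1.4,.8,1.9,-.8]]))
plan([.617,.076,.30],ROTG,40,step=16,pivot=MT)
E
```

```text
[ 0.02118654 -0.00272794 -0.06106643] [ 0.93888341  0.00416894 -0.34421005]
mouth [0.617 0.076 0.182] rel funnel [105. 355.  16.] tilt 0.1 axis [-0.  0.  1.] base [0.617 0.075 0.077]
final q [array([-0.88653493,  0.65943343,  1.48670387,  0.78030248,  2.22862856,
       -0.93223955])]
t 6.12 pos [0.6086 0.1249 0.1412] q [-0.345  0.649  1.673  0.921  1.706 -0.907] w 0.66 F [ 0.4 -0.7 -2.6]
rows 8 dist [ -0.    0.4 117.8] ang 0.007
0.001 0.001 0.000 13.9 0.0 -5.0 40; 0.001 0.001 0.000 13.9 0.0 -5.0 40; 0.001 0.001 0.000 13.9 0.0 -5.0 40; 0.001 0.001 0.000 13.9 0.0 -5.0 40; 0.001 0.001 0.000 13.9 -0.0 -5.0 40; 0.001 0.001 0.000 13.9 -0.0 -5.0 40; 0.001 0.001 0.000 13.9 -0.0 -5.0 40; 0.001 0.001 0.000 13.9 -0.0 -5.0 40
```

{"name": "servo_tool", "arguments": {
  "targets": "0 0 0 14 0 -5 40; 0 0 0 16 0 -5.5 40; 0 0 0 16 0 -5.5 40; 0 0 0 16 0 -5.5 40; 0 0 0 16 0 -5.5 40; 0 0 0 16 0 -5.5 40; 0 0 0 16 0 -5.5 40; 0 0 0 14 0 -5 40"
}}

```text
time: 6.78
tool_pos: [0.6053, 0.1281, 0.284]
tcp_rot: [-1.261, -1.59, -0.881]
wrist_force: [0.7, 0.5, -1.1]
width: 0.664
```

```bash
python3 - <<'E'
from poses import *
status()
plan(FUN+[-.025,0,.158],pour(95,8,0),40,step=25,pivot=MT)
E
```

```text
mouth [0.614 0.079 0.325] rel funnel [102. 358. 159.] tilt 0.2 axis [0. 0. 1.] base [0.614 0.079 0.22 ]
t 6.78 pos [0.6053 0.1281 0.284 ] q [-0.342  0.476  1.635  0.957  1.832 -0.728] w 0.664 F [ 0.7  0.5 -1.1]
rows 16 dist [-127.  -357.8   -1. ] ang 0.255
-0.009 0.013 0.002 -6.1 -12.3 -18.5 40; -0.009 0.013 0.002 -5.9 -12.2 -18.7 40; -0.009 0.013 0.002 -5.7 -12.0 -18.9 40; -0.009 0.013 0.002 -5.5 -11.8 -19.1 40; -0.009 0.013 0.002 -5.2 -11.6 -19.3 40; -0.009 0.013 0.002 -5.0 -11.4 -19.4 40; -0.009 0.013 0.002 -4.8 -11.2 -19.6 40; -0.009 0.013 0.002 -4.5 -11.1 -19.8 40
```

{"name": "servo_tool", "arguments": {
  "targets": "-0.005 0.007 0 -3 -6 -9 40; -0.009 0.013 0.002 -6 -12 -18 40; -0.009 0.013 0.002 -6 -12 -19 40; -0.009 0.013 0.002 -5.5 -12 -19 40; -0.009 0.013 0.002 -5 -12 -19 40; -0.009 0.013 0.002 -5 -11.5 -19 40; -0.009 0.013 0.002 -5 -11 -20 40; -0.009 0.013 0.002 -4.5 -11 -20 40"
}}

```text
time: 7.45
tool_pos: [0.5457, -0.0407, 0.2959]
tcp_rot: [-1.248, -1.492, -0.988]
wrist_force: [0.6, -0.5, -2.6]
width: 0.66
```

```bash
python3 - <<'E'
from poses import *
status()
plan(FUN+[-.025,0,.158],pour(95,8,0),40,step=25,pivot=MT)
E
```

```text
mouth [ 0.551 -0.094  0.332] rel funnel [ 39. 185. 166.] tilt 5.7 axis [ 0.  -0.1  1. ] base [ 0.551 -0.084  0.227]
t 7.45 pos [ 0.5457 -0.0407  0.2959] q [-0.622  0.51   1.633  0.87   2.023 -0.864] w 0.66 F [ 0.6 -0.5 -2.6]
rows 8 dist [ -64.1 -184.7   -7.7] ang 0.138
-0.009 0.014 0.004 -5.3 -11.2 -20.3 40; -0.009 0.014 0.004 -5.0 -11.0 -20.5 40; -0.009 0.014 0.004 -4.8 -10.8 -20.7 40; -0.009 0.014 0.004 -4.5 -10.6 -20.9 40; -0.009 0.014 0.004 -4.3 -10.4 -21.1 40; -0.009 0.014 0.004 -4.0 -10.2 -21.2 40; -0.009 0.014 0.004 -3.7 -10.0 -21.4 40; -0.009 0.014 0.004 -3.5 -9.8 -21.5 40
```

{"name": "servo_tool", "arguments": {
  "targets": "-0.009 0.014 0.004 -5 -11 -20 40; -0.009 0.014 0.004 -5 -11 -20 40; -0.009 0.014 0.004 -5 -11 -20.5 40; -0.009 0.014 0.004 -4.5 -10.5 -21 40; -0.009 0.014 0.004 -4 -10 -21 40; -0.009 0.014 0.004 -4 -10 -21 40; -0.005 0.007 0.002 -2 -7 -15 40; 0 0 0 -1 -3 -7 40"
}}

```text
time: 8.12
tool_pos: [0.4834, -0.2129, 0.2913]
tcp_rot: [-1.252, -1.362, -1.073]
wrist_force: [0.5, 0.3, -1.6]
width: 0.661
```

```bash
python3 - <<'E'
from poses import *
from snap import *
status()
plan(FUN+[-.025,0,.158],pour(95,8,0),40,step=25,pivot=MT)
o=snap("7")
s=bot.read_state();r=R.from_rotvec(s["tcp_rot"]);m=s["tool_pos"]+r.apply(MT);a=r.apply(AT)
e1=np.cross(a,[1,0,0]);e1/=np.linalg.norm(e1);e2=np.cross(a,e1);th=np.linspace(0,6.283,50)
rim=m+.029*(np.cos(th)[:,None]*e1+np.sin(th)[:,None]*e2)
mk_=[(rim,(0,255,0)),([m,m-.105*a],(0,0,255)),(circ(FUN,.062),(255,0,0))]
crop(o["top"],320,110,160,120,4.5,"pics/t7.png",mk_)
crop(o["side"],270,40,130,130,4.5,"pics/s7.png",mk_)
E
```

```text
mouth [ 0.486 -0.27   0.321] rel funnel [-26.   9. 155.] tilt 11.5 axis [ 0.02 -0.2   0.98] base [ 0.483 -0.249  0.219]
t 8.12 pos [ 0.4834 -0.2129  0.2913] q [-0.881  0.645  1.508  0.775  2.21  -0.936] w 0.661 F [ 0.5  0.3 -1.6]
rows 1 dist [ 1.3 -9.   2.5] ang 0.012
0.001 0.012 -0.002 1.9 0.5 -9.1 40
```

View pics/t7.png

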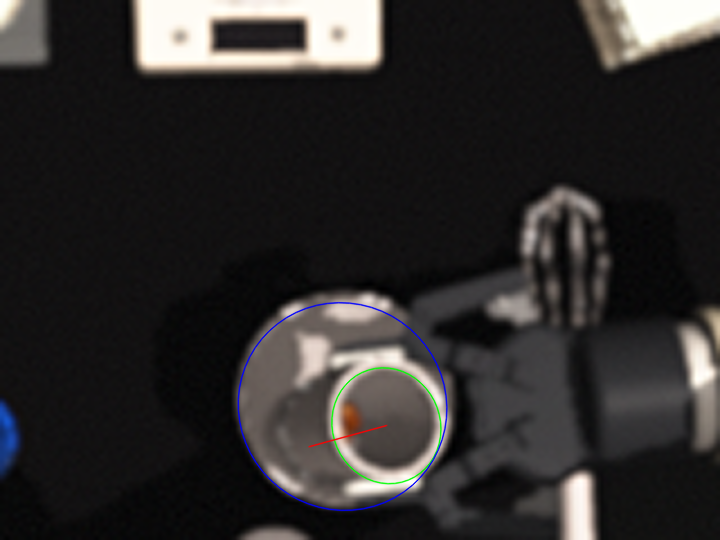

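View pics/s7.png

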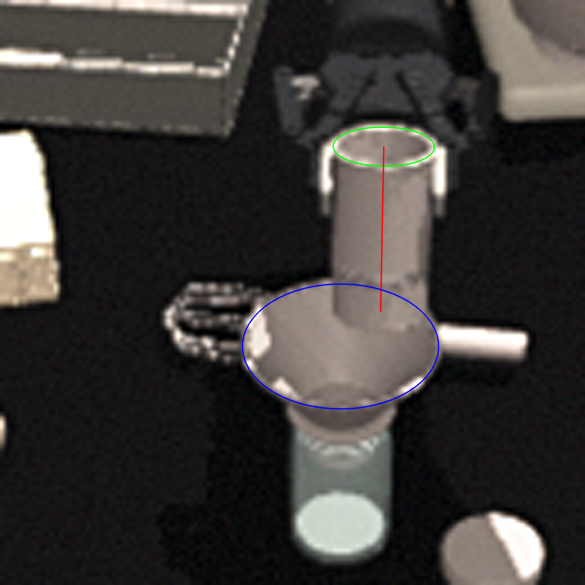

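```bash
python3 - <<'E'
from poses import *
for rho,zz in((65,.07),(125,.06)):
    r=pour(95,5,rho);m=FUN+[-.025,0,zz];print(rho,ik(m-r.apply(MT),r,[[-.88,.65,1.5,.78,2.2,-.9+np.radians(rho)]]), np.degrees(np.arccos(r.apply(AT)[2])))
plan(FUN+[-.025,0,.075],pour(95,5,65),40,n=14,pivot=MT)
E
```

```text
65 [array([-0.90862354,  0.75278641,  1.53512059,  0.72198008,  2.18078421,
        0.0872746 ])] 65.06970916722628
125 [array([-0.90826106,  0.73539028,  1.54030002,  0.72807818,  2.18974611,
        1.14463902])] 120.65545649462885
t 8.22 pos [ 0.4841 -0.212   0.2915] q [-0.879  0.644  1.508  0.775  2.209 -0.936] w 0.66 F [ 0.8 -0.7 -2.1]
rows 14 dist [  0.6  -9.8 -80.7] ang 1.134
0.003 0.004 0.081 -5.7 -1.9 0.3 40; 0.003 0.004 0.081 -5.7 -1.4 0.2 40; 0.003 0.004 0.081 -5.6 -0.9 0.2 40; 0.003 0.004 0.081 -5.5 -0.5 0.2 40; 0.003 0.004 0.081 -5.4 -0.0 0.2 40; 0.003 0.004 0.081 -5.2 0.4 0.1 40; 0.003 0.004 0.081 -5.0 0.8 0.1 40; 0.003 0.004 0.081 -4.8 1.2 0.1 40
```

```bash
python3 - <<'E'
from poses import *
plan(FUN+[-.025,0,.15],pour(95,5,65),40,n=12,pivot=MT)
E
```

```text
t 8.22 pos [ 0.4841 -0.212   0.2915] q [-0.879  0.644  1.508  0.775  2.209 -0.936] w 0.66 F [ 0.8 -0.7 -2.1]
rows 12 dist [ 0.6 -9.8 -5.7] ang 1.134
0.003 0.005 0.094 -0.5 -2.2 -0.6 40; 0.003 0.005 0.094 -0.4 -2.2 -0.6 40; 0.003 0.005 0.094 -0.4 -2.1 -0.6 40; 0.003 0.005 0.094 -0.4 -2.0 -0.6 40; 0.003 0.005 0.094 -0.4 -2.0 -0.6 40; 0.003 0.005 0.094 -0.4 -1.9 -0.6 40; 0.003 0.005 0.094 -0.4 -1.9 -0.6 40; 0.003 0.005 0.094 -0.3 -1.9 -0.7 40
```

{"name": "servo_tool", "arguments": {
  "targets": "0.003 0.005 0.05 -0.5 -1 -0.6 40; 0.003 0.005 0.094 -0.5 -2 -0.6 40; 0.003 0.005 0.094 -0.5 -2 -0.6 40; 0.003 0.005 0.094 -0.5 -2 -0.6 40; 0.003 0.005 0.094 -0.5 -2 -0.6 40; 0.003 0.005 0.094 -0.5 -2 -0.6 40; 0.003 0.005 0.094 -0.5 -2 -0.6 40; 0.003 0.005 0.094 -0.5 -2 -0.6 40"
}}

```text
time: 8.88
tool_pos: [0.4735, -0.2091, 0.2952]
tcp_rot: [-1.525, -0.774, -0.546]
wrist_force: [0.4, 0.8, -1.7]
width: 0.663
```

```bash
python3 - <<'E'
from poses import *
status()
plan(FUN+[-.025,0,.065],pour(95,5,65),40,n=10,pivot=MT,shown=10)
E
```

```text
mouth [ 0.492 -0.266  0.319] rel funnel [-20.  13. 153.] tilt 43.4 axis [ 0.66 -0.2   0.73] base [ 0.423 -0.245  0.243]
t 8.88 pos [ 0.4735 -0.2091  0.2952] q [-0.881  0.652  1.521  0.775  2.241 -0.216] w 0.663 F [ 0.4  0.8 -1.7]
rows 10 dist [ -4.8 -12.8 -88.3] ang 0.4
0.001 0.003 0.040 -6.9 4.6 -0.2 40; 0.001 0.003 0.040 -6.7 4.9 -0.2 40; 0.001 0.003 0.040 -6.5 5.2 -0.2 40; 0.001 0.003 0.040 -6.2 5.4 -0.3 40; 0.001 0.003 0.040 -6.0 5.7 -0.3 40; 0.001 0.003 0.040 -5.7 5.9 -0.3 40; 0.001 0.003 0.040 -5.4 6.1 -0.3 40; 0.001 0.003 0.040 -5.1 6.4 -0.3 40; 0.001 0.003 0.040 -4.8 6.6 -0.4 40; 0.001 0.003 0.040 -4.5 6.7 -0.4 40
```

{"name": "servo_tool", "arguments": {
  "targets": "0.001 0.003 0.07 -3 2 -1 40; 0.001 0.003 0.07 -4 3 -2 40; 0.001 0.003 0.07 -5 4 -2 40; 0.001 0.003 0.07 -5.5 4.5 -2 40; 0.001 0.003 0.06 -5 5 -2 40; 0.001 0.003 0.05 -5 5 -2 40; 0 0 0.02 -4 4 -2 40; 0 0 0 -3 3 -2 40"
}}

```text
time: 9.55
tool_pos: [0.4688, -0.2185, 0.2549]
tcp_rot: [-1.62, -0.429, -0.228]
wrist_force: [-0.3, -1.3, -0.8]
width: 0.663
```

```bash
python3 - <<'E'
from poses import *
status()
plan(FUN+[-.025,0,.062],pour(95,5,82),40,n=10,pivot=MT,shown=10)
E
```

```text
mouth [ 0.493 -0.276  0.272] rel funnel [-19.   3. 106.] tilt 66.3 axis [ 0.89 -0.21  0.4 ] base [ 0.4   -0.254  0.23 ]
t 9.55 pos [ 0.4688 -0.2185  0.2549] q [-0.893  0.711  1.518  0.738  2.217  0.155] w 0.663 F [-0.3 -1.3 -0.8]
rows 10 dist [ -6.5  -3.1 -43.9] ang 0.273
0.001 0.002 0.027 -2.3 3.1 0.3 40; 0.001 0.002 0.027 -2.2 3.2 0.2 40; 0.001 0.002 0.027 -2.1 3.3 0.2 40; 0.001 0.002 0.027 -2.0 3.3 0.2 40; 0.001 0.002 0.027 -1.9 3.4 0.2 40; 0.001 0.002 0.027 -1.8 3.4 0.2 40; 0.001 0.002 0.027 -1.7 3.5 0.2 40; 0.001 0.002 0.027 -1.5 3.5 0.2 40; 0.001 0.002 0.027 -1.4 3.6 0.2 40; 0.001 0.002 0.027 -1.3 3.6 0.2 40
```

{"name": "servo_tool", "arguments": {
  "targets": "0 0.002 0.03 -3 4.5 0 40; 0 0.002 0.03 -3 4.5 0 40; 0 0.002 0.03 -3 4.5 0 40; 0 0.002 0.03 -3 4.5 0 40; 0 0.002 0.03 -2.5 4.5 0 40; 0 0.002 0.03 -2 4 0 40; 0 0 0.02 -1 2 0 40; 0 0 0.01 0 0 0 40"
}}

```text
time: 10.22
tool_pos: [0.4618, -0.2213, 0.2192]
tcp_rot: [-1.651, -0.233, -0.066]
wrist_force: [0.5, 0.7, -0.9]
width: 0.662
```

```bash
cat > look.py <<'E'
from poses import *
from snap import *
import sys
t=sys.argv[1]
status();o=snap(t)
s=bot.read_state();r=R.from_rotvec(s["tcp_rot"]);m=s["tool_pos"]+r.apply(MT);a=r.apply(AT)
e1=np.cross(a,[0,1,0]);e1/=np.linalg.norm(e1);e2=np.cross(a,e1);th=np.linspace(0,6.283,50)
rim=m+.029*(np.cos(th)[:,None]*e1+np.sin(th)[:,None]*e2)
mk_=[(rim,(0,255,0)),([m,m-.105*a],(0,0,255))] if len(sys.argv)<3 else []
for n,b in(("top",(330,140,130,110)),("side",(280,60,110,120))):
    crop(o[n],*b,5,f"pics/{n}{t}c.png",mk_)
a=cv2.imread(f"pics/top{t}c.png");b=cv2.imread(f"pics/side{t}c.png")
h=min(a.shape[0],b.shape[0]);c=np.hstack([a[:h],b[:h]]);cv2.imwrite(f"pics/both{t}.png",cv2.resize(c,(800,int(h*800/c.shape[1]))))
E
python3 look.py 8
python3 - <<'E'
from poses import *
plan(FUN+[-.025,0,.062],pour(95,5,90),40,n=8,pivot=MT,shown=10)
E
```

```text
mouth [ 0.488 -0.279  0.232] rel funnel [-24.  -0.  66.] tilt 78.5 axis [ 0.95 -0.24  0.2 ] base [ 0.388 -0.255  0.211]
t 10.32 pos [ 0.462  -0.2213  0.2197] q [-0.906  0.749  1.532  0.711  2.181  0.334] w 0.661 F [ 0.1 -0.6 -0.7]
rows 8 dist [-1.1  0.2 -4.1] ang 0.187
0.001 0.001 0.023 -0.2 -0.1 0.1 40; 0.001 0.001 0.023 -0.2 -0.1 0.1 40; 0.001 0.001 0.023 -0.2 -0.1 0.1 40; 0.001 0.001 0.023 -0.2 -0.1 0.1 40; 0.001 0.001 0.023 -0.2 -0.1 0.1 40; 0.001 0.001 0.023 -0.1 -0.1 0.1 40; 0.001 0.001 0.023 -0.1 -0.1 0.1 40; 0.001 0.001 0.023 -0.1 -0.0 0.1 40
```

View pics/both8.png

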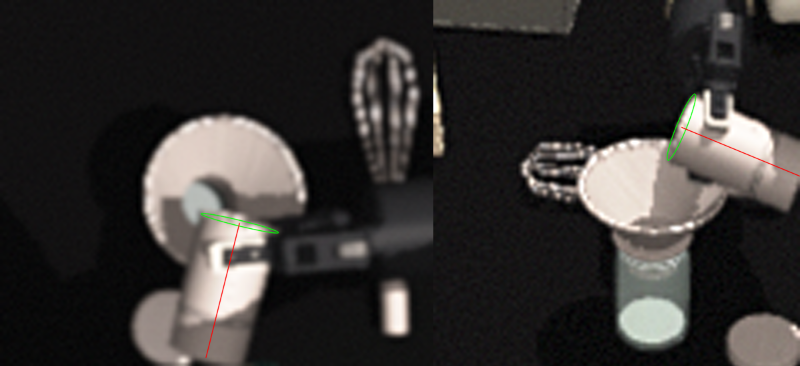

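{"name": "servo_tool", "arguments": {
  "targets": "0 0.001 0.025 0 0 0 40; 0 0.001 0.025 0 0 0 40; 0 0.001 0.025 0 0 0 40; 0 0.001 0.025 0 0 0 40; 0 0.001 0.025 0 0 0 40; 0 0.001 0.025 0 0 0 40; 0 0 0.025 0 0 0 40; 0 0 0.025 0 0 0 40"
}}

```text
time: 10.98
tool_pos: [0.463, -0.222, 0.2215]
tcp_rot: [-1.671, -0.061, 0.082]
wrist_force: [-0.9, -0.2, -2.4]
width: 0.66
```

```bash
python3 look.py 9 x
```

```text
mouth [ 0.49 -0.28  0.23] rel funnel [-22.  -1.  64.] tilt 89.2 axis [ 0.97 -0.26  0.01] base [ 0.388 -0.253  0.229]
```

View pics/both9.png

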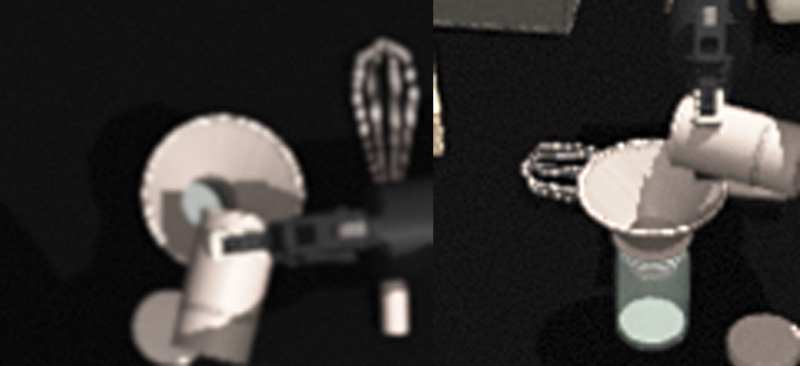

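Level, with no nuts out yet. Continuing slowly past level.

{"name": "servo_tool", "arguments": {
  "targets": "0 0.001 0.02 0 0 0 40; 0 0.001 0.02 0 0 0 40; 0 0.001 0.02 0 0 0 40; 0 0.001 0.02 0 0 0 40; 0 0 0.02 0 0 0 40; 0 0 0.02 0 0 0 40; 0 0 0.01 0 0 0 40; 0 0 0 0 0 0 40"
}}

```text
time: 11.75
tool_pos: [0.4632, -0.2221, 0.222]
tcp_rot: [-1.675, 0.059, 0.184]
wrist_force: [-0.2, 0.1, -2.1]
width: 0.663
```

```bash
python3 look.py 10 x
```

```text
mouth [ 0.49  -0.281  0.228] rel funnel [-22.  -2.  62.] tilt 96.6 axis [ 0.95 -0.28 -0.12] base [ 0.39  -0.252  0.24 ]
```

View pics/both10.png

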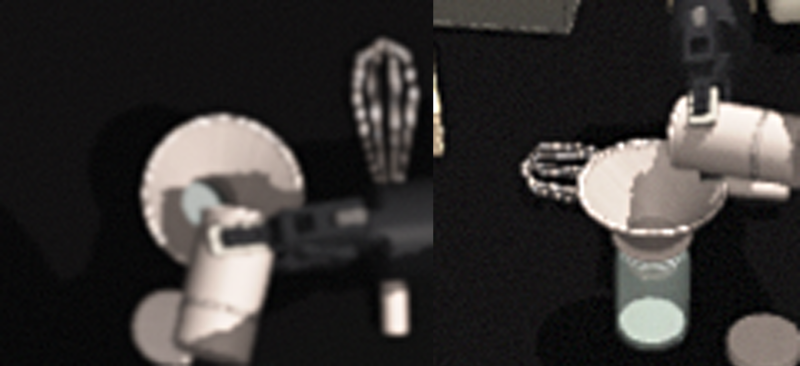

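{"name": "servo_tool", "arguments": {
  "targets": "0 0 0.01 0 0 0 40; 0 0 0.01 0 0 0 40; 0 0 0.01 0 0 0 40; 0 0 0.01 0 0 0 40; 0 0 0.01 0 0 0 40; 0 0 0.01 0 0 0 40; 0 0 0.01 0 0 0 40; 0 0 0 0 0 0 40"
}}

```text
time: 12.52
tool_pos: [0.4632, -0.2221, 0.222]
tcp_rot: [-1.673, 0.124, 0.242]
wrist_force: [0.2, 0.8, -1.2]
width: 0.66
```

```bash
python3 look.py 11 x
```

```text
mouth [ 0.49  -0.281  0.226] rel funnel [-22.  -2.  60.] tilt 100.7 axis [ 0.94 -0.28 -0.19] base [ 0.391 -0.251  0.245]
```

View pics/both11.png

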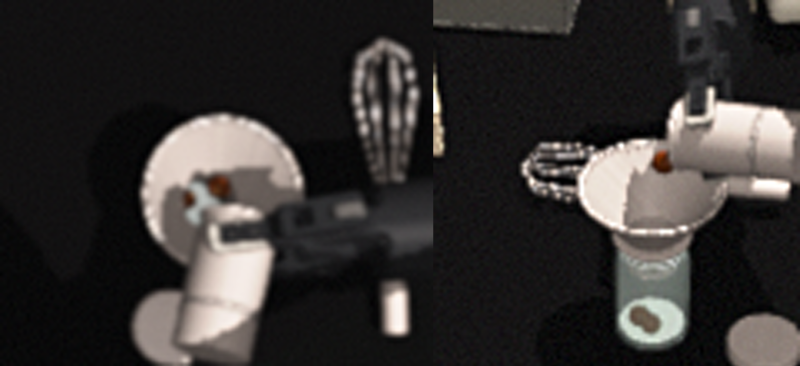

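Two nuts are in the jar and one is leaving. Continuing.

{"name": "servo_tool", "arguments": {
  "targets": "0 0 0.005 0 0 0 40; 0 0 0.01 0 0 0 40; 0 0 0.015 0 0 0 40; 0 0 0.015 0 0 0 40; 0 0 0.02 0 0 0 40; 0 0 0.02 0 0 0 40; 0 0 0.02 0 0 0 40; 0 0 0.02 0 0 0 40"
}}

```text
time: 13.28
tool_pos: [0.4632, -0.2221, 0.2224]
tcp_rot: [-1.667, 0.238, 0.344]
wrist_force: [0.5, 0.4, -1.5]
width: 0.663
```

```bash
python3 look.py 12 x
```

```text
mouth [ 0.489 -0.281  0.223] rel funnel [-23.  -2.  57.] tilt 107.9 axis [ 0.9  -0.3  -0.31] base [ 0.394 -0.25   0.256]
```

View pics/both12.png

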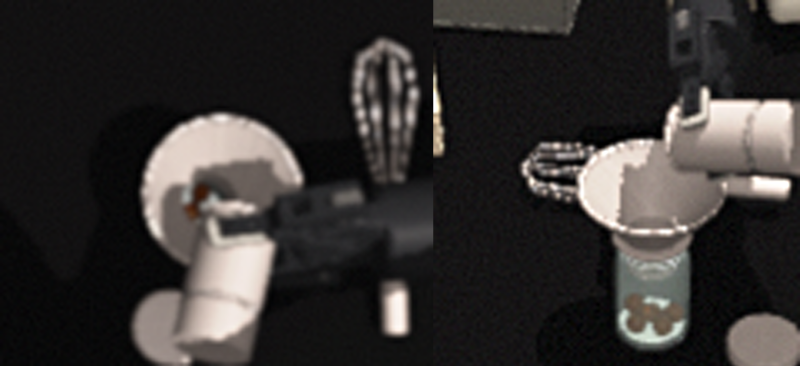

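{"name": "servo_tool", "arguments": {
  "targets": "0 0 0.03 0 0 0 40; 0 0 0.03 0 0 0 40; 0 0 0.03 0 0 0 40; 0 0 0.03 0 0 0 40; 0 0 0.02 0 0 0 40; 0 0 0 0 0 0 40; 0 0 0 0 0 0 40; 0 0 0 0 0 0 40"
}}

```text
time: 14.05
tool_pos: [0.4632, -0.2221, 0.2223]
tcp_rot: [-1.653, 0.359, 0.453]
wrist_force: [-0.4, 0.4, -0.9]
width: 0.658
```

```bash
python3 look.py 13 x; python3 - <<'E'
from snap import *
d=pickle.load(open("pics/side13.pkl","rb"));crop(d,315,100,60,70,8,"pics/jar13.png")
s=bot.read_state();print(s["time"],s["width"],s["wrist_force"],s["joint_vel"].round(3),s["q"])
cv2.imwrite("pics/full13.png",d["image"][:,:,::-1])
t=pickle.load(open("pics/top13.pkl","rb"));cv2.imwrite("pics/fullt13.png",t["image"][:,:,::-1])
E
```

```text
mouth [ 0.488 -0.282  0.22 ] rel funnel [-24.  -3.  54.] tilt 115.4 axis [ 0.85 -0.32 -0.43] base [ 0.399 -0.248  0.265]
14.15 0.6589251642919881 [-0.38566794  0.03779837 -1.16535566] [ 0.    -0.003 -0.001  0.001  0.001  0.002] [-0.91010759  0.74212609  1.53515701  0.71753938  2.17721891  1.04142008]
```

View pics/jar13.png

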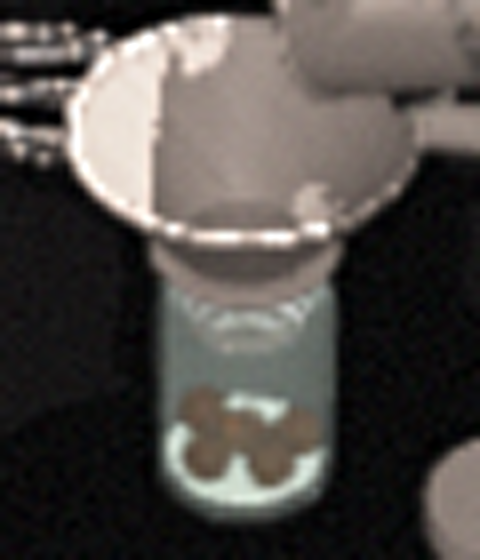

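View pics/full13.png

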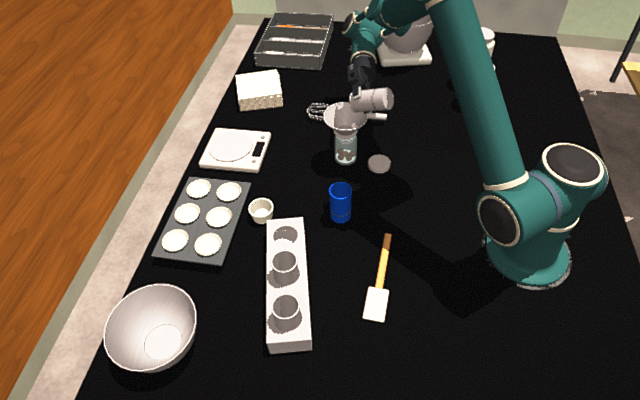

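View pics/both13.png

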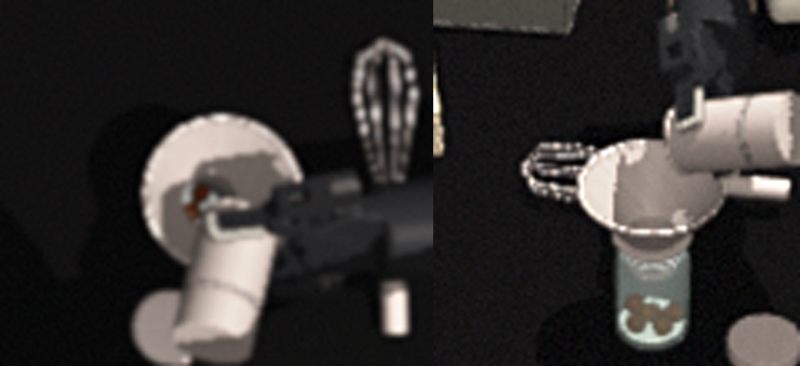

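```bash
python3 -c "
from workcell import finish_job;print(finish_job())"
```

```text
the job is handed in; nothing more can be done
None
```

I drew the nut tumbler up out of the rack hole nearest the jar and poured it slowly over the funnel. I handed the job in at about 14 s, with the gripper still holding the tumbler.

**Last checks:**
- **Nuts:** the side picture shows five in the jar, and none are visible anywhere else.
- **Jar and funnel:** by eye in the pictures, the jar has not moved and the funnel is seated upright.
- **Tumbler:** it is tipped about 115° from upright. Its mouth centre is about 54 mm above the funnel's rim and 24 mm off its axis.
- **Contact:** the wrist force is about 1.2 N, close to the tumbler's own weight, so nothing suggests it is touching the funnel.
- **Rest of the bench:** the other items I could see are where they were. I checked this by eye and did not measure it.

**Disagreements:**
- Both cameras put the open finger tips about 41 mm behind the reported TCP, where the description implies about 13 mm. I went by the cameras for the grasp and the pour.
- The two cameras differed by about 5 mm, so I averaged their readings.

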